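# Fit a taper-shank core pin in a paver mould

## Robot

A 6-joint arm with a two-finger parallel gripper is mounted at the origin on the work surface. World frame = base frame: x ahead of the robot, y to its left, z up, the work surface at z = 0. Lengths are in m, angles in degrees, forces in N, time in s.
With the tool pointing down it reaches from about 0.275 to 1 m from the base axis. Payload 8.4 kg.
Tool frame: the origin (TCP) lies at the very end of the fingers, on their centre line; the grasp point (between the pads) lies 19 mm behind it; z points along the fingers, y is the direction in which the jaws open and shut (so a half turn about z gives the same grasp; the last joint's range is limited). The gripper opens to 85 mm and grips with 20 to 120 N. Pads are 22 mm wide; open, the fingers measure 114 mm over their backs; the gripper's body (76 mm by 85 mm) begins 54 mm behind the grasp point. The pads swing forward as they close: fully open they stand 13 mm farther back than shut.
Start: joints at [76.925, 20.225, 93.587, -0, 66.188, -0.138], TCP at [0.14, 0.609, 0.231] pointing down, gripper open.
Joint ranges: [-150.9, 150.9], [-52.94, 120.26], [3.33, 152.33], [-74.26, 254.26], [0, 154.13], [-172.89, 172.89]. Speed limits (degrees/s): [127.2, 127.2, 159.86, 180, 180, 180].

## Interface

Orientations are given as a 3x3 rotation matrix whose columns are the frame's x, y, z axes.
In Python, from rig import sensors, grab_frame, camera_params, env gives the robot as it stands.
- The arm moves only by the tool step_arm, never from a script. Its argument "targets" is a list of rows, each a list of 6 numbers: the shift along the world's x, y, z in mm, then the turn, a rotation vector about the world's x, y, z in degrees. In form: [[dx, dy, dz, ax, ay, az], ...]. A call has 1 to 20 rows; each row shifts and turns the commanded pose from where the row before left it; what a row does not reach is not made up. A row lasts 1/12 s, in which the tool goes at most 41.7 mm and 7.16 degrees, less where a joint would pass 70% of its speed; a pose out of reach is approached as far as the arm can. A call with a gripper value outside its range is refused whole. "hand" is the finger opening in mm, from 0 to 85.4, set as the call begins (left out, the last holds). The fingers move at their own pace and stop on an object; the grip force is fixed at half the most. Time passes only in rows, so rows that do not move let the fingers close. It gives the time, the measured TCP pose, the force and the opening at its end, in the units of the state.
- sensors.state(): the state, without advancing time (a new reading comes with each control period).
- grab_frame(name): name is "scene" or "top" or "wrist"; returns the picture (420x560x3 uint8, red, green, blue); there is no depth.
- camera_params(name): a dict with "fovy" (degrees; the focal length in pixels is half the picture's height over the tangent of half this angle, whatever the lens; pixels are square), "cx", "cy" (the principal point, pixels), "dist_coeffs" ([k1, k2, p1, p2, k3] as OpenCV has them; the pictures are not rectified), "extrinsics" (4x4, takes a point from world to camera coordinates); the wrist camera has in their place "hand_eye" (4x4, takes a point from camera to tool coordinates, whose origin is the TCP and whose axes are the flange's). Camera axes: x right, y down, z forward; pixel columns grow to the right and rows downward; lengths in m; the calibration is good to about 2 mm. A picture is of the moment at which its call begins: read the wrist's pose just before it. camera_params takes no time and is no camera call.
- env.sign_off(): hands the job in, once; it reports no verdict.
The state is a dict: "clock": time; "qpos": joint angles; "dq": joint speeds; "joint_efforts": joint torques, N m; "tool_pos": TCP position; "tcp_rot": TCP orientation; "wrist_force": force on the tool from outside, world axes, zero at the start; "wrist_torque": the same for the moment, N m; "opening": opening from 0.0 (shut) to 1.0 (fully open).
Only numpy, scipy, OpenCV 4.12 (cv2) and the standard library are available. Lean on these libraries where they do the work, as an engineer would, in place of code of your own. Each camera call takes 0.05 s, during which the arm holds its last target.

## Task

Take the core pin that matches the three already fitted in the paver mould from the wooden rack, stand its tapered shank in the empty bush without forcing it and let go. Then drive it home with light, separate taps of the soft-faced mallet, two at least, until the taper has locked and the pin stands level with its neighbours, and set the mallet back down on the bench. Leave the other two pins in the rack.

Things in the scene. Friction and masses are not known exactly. Their poses are not given: they have to be found in the camera images.
- pin_grip (a point): Middle of the plain body of the wanted core pin: bare turned steel, 0.40 kg, upright in the rack, z up. From the top: body 26 mm dia x 55 mm, to hold it by, flat top 27.5 mm above this point; collar 36 dia x 6, underside 33.5 below; taper shank (1:20) 24 dia at 37.5 below, 22 at its rounded tip 79.5 below.
- rack: Wooden block, fixed, 196 x 66 mm (x, y), 58 mm high; origin under its middle. Three holes in a row along x, 62 mm apart, each with a pin hanging by its collar, shank 46 mm down the hole. Which pin is where varies.
- mould: Dark steel mould, fixed: base 200 mm square x 12, block 170 mm square, flat face 52 mm above the bench, rim 5 mm higher and 7 wide round it. Origin under its middle. A pin place 50 mm out along both x and y in each corner: three fitted, the one at -x -y empty. Fitted pins' tops are 114 mm above the bench.
- socket (a point): Centre of the empty bush's mouth, level with the mould's face: a bright ring 40 mm across round a tapered hole (1:20, 24 mm dia at the mouth, through the mould). z up. Set in gently (4 or 5 N) and let go, the pin stands upright by itself with pin_grip 38 to 38.5 mm above this point, its collar some 4.5 mm clear of the face.
- fitted_top (a point): Centre of the flat top of the fitted pin opposite the empty bush. The fitted pins are fixed and alike, bodies as the wanted pin's, collars 1 mm clear of the face. Driven home, the new pin's pin_grip is 35.0 mm or less above the socket: level with these to half a mm, or a shade lower. The taper then holds it.
- pin_top (a point): Centre of the wanted pin's flat top, where it is tapped. Taps peaking at 10 N drive it 2 to 3 mm, later ones less, and it does not spring back; it locks some 3.5 mm down, after a few taps of 13 to 18 N (it varies). 1.5 mm further its collar meets the face, a dead stop. Slow taps stopped at 16 to 20 N are right; over 30 N bruises it.
- mallet_grip (a point): Point on the mallet's wooden handle, 60 mm from the head's axis, 38 mm above the bench. x along the handle towards the head, z up. Handle 22 mm wide, 28 high, level; it ends 145 mm behind this point. 0.36 kg, most of it in the head: grip firmly.
- mallet_face (a point): Centre of the mallet's lower face. The head is a steel barrel with white nylon faces, 52 mm dia x 76 mm, axis upright, standing on this face, handle level at half its height. Held level as it stands, this face strikes straight down. Set down, it stands so again on free bench.
- thin_pin_grip (a point): Middle of the body of another pin in the rack: body only 16 mm dia x 55 mm, same collar and shank. Leave it.
- short_pin_grip (a point): Middle of the body of another pin in the rack: body 26 mm dia but only 26 mm high, same collar and shank. Leave it.
Mind the look-alikes: they are no part of the job. What is shaped like the part that bears pin_grip but black or red is not meant.

How it is judged:
By the outcome, as a careful person would: the job done as asked, in the order asked, and still so for the second after the job is handed in, with the robot touching nothing.
It also fails if it takes over 72 s, if anything falls off the work surface, if the arm or the gripper's body presses on something with over 40 N, if the wrist force passes 120 N, or if a joint passes its speed limit or range.

## Working session

There is one attempt and no reset: what is moved stays moved. The work goes in short steps, Python scripts to look and compute and a tool call to move; the robot and the scene stay as the last step left them, time stands still between calls to the robot, and variables do not carry over. Pictures are saved under pics/ and viewed, and the job is handed in when it is done.

Besides the shell and the picture viewer there is one more tool, called after "Emit:" as name(argument=value, ...), one argument or row to a line, values as JSON. step_arm: Moves the arm, as the interface text tells. Its arguments: {"type":"object","properties":{"targets":{"type":"array"},"hand":{"type":"number"}},"required":["targets"]}

```bash
mkdir -p pics; ls; cat > h.py <<'E'
import numpy as np, cv2, json
from rig import sensors, grab_frame, camera_params, env
def save(n,im): cv2.imwrite(n,cv2.cvtColor(im,cv2.COLOR_RGB2BGR))
def cam(name, st=None):
    p=camera_params(name); f=210/np.tan(np.radians(p['fovy'])/2)
    K=np.array([[f,0,p['cx']],[0,f,p['cy']],[0,0,1]]); d=np.array(p['dist_coeffs'],float)
    if 'extrinsics' in p: T=np.linalg.inv(np.array(p['extrinsics']))
    else:
        W=np.eye(4); W[:3,:3]=np.array(st['tcp_rot']); W[:3,3]=st['tool_pos']; T=W@np.array(p['hand_eye'])
    return K,d,T
def ray(c,uv):
    K,d,T=c; n=cv2.undistortPoints(np.array([[uv]],float),K,d)[0,0]
    return T[:3,3],T[:3,:3]@np.array([n[0],n[1],1])
def onz(c,uv,z):
    o,r=ray(c,uv); return o+r*(z-o[2])/r[2]
def proj(c,P):
    K,d,T=c; E=np.linalg.inv(T)
    return cv2.projectPoints(np.array(P,float).reshape(-1,3),cv2.Rodrigues(E[:3,:3])[0],E[:3,3],K,d)[0][:,0]
def tri(c1,u1,c2,u2):
    o1,r1=ray(c1,u1);o2,r2=ray(c2,u2);r1=r1/np.linalg.norm(r1);r2=r2/np.linalg.norm(r2)
    s=np.linalg.lstsq(np.stack([r1,-r2],1),o2-o1,rcond=None)[0]
    a=o1+s[0]*r1;b=o2+s[1]*r2; return (a+b)/2,np.linalg.norm(a-b)
E
python3 - <<'E'
from h import *
s=sensors.state(); print(s)
for n in ['scene','top','wrist']:
    im=grab_frame(n); save(f'pics/{n}0.png',im); c=cam(n,s); print(n,c[0][0,0],c[1],c[2].round(3).tolist())
E
```

```text
pics
{'clock': 0.0, 'qpos': array([ 7.69252084e+01,  2.02618541e+01,  9.36275893e+01, -2.03934621e-03,
        6.61865196e+01, -1.37649575e-01]), 'dq': array([-0.00780471, -0.02822774,  0.15181768,  0.05932294, -0.00105883,
       -0.06820227]), 'joint_efforts': array([ 2.10513746e-03, -6.05243683e+01, -3.42061722e+01,  1.42768804e-04,
        9.42763902e-03, -1.89145629e-05]), 'tool_pos': array([0.13983644, 0.60869251, 0.23057967]), 'tcp_rot': array([[-9.74619494e-01,  2.23867753e-01, -2.68208080e-04],
       [ 2.23867912e-01,  9.74618629e-01, -1.29879945e-03],
       [-2.93587238e-05, -1.32587845e-03, -9.99999121e-01]]), 'wrist_force': array([ 0.77685356, -0.21744885,  0.20880547]), 'wrist_torque': array([0.00368616, 0.01902711, 0.03829583]), 'opening': 1.0002872097903313}
scene 435.90450241024746 [-0.06947814  0.          0.          0.          0.        ] [[-0.69, 0.459, -0.56, 1.13], [0.724, 0.454, -0.52, 0.721], [0.015, -0.764, -0.645, 0.876], [0.0, 0.0, 0.0, 1.0]]
top 414.2696649440878 [-0.07597765  0.          0.          0.          0.        ] [[0.029, -0.987, 0.16, 0.259], [-1.0, -0.028, 0.008, 0.084], [-0.003, -0.16, -0.987, 1.391], [0.0, 0.0, 0.0, 1.0]]
wrist 331.2981140913702 [-0.01697242  0.          0.          0.          0.        ] [[0.224, 0.941, 0.254, 0.076], [0.975, -0.216, -0.06, 0.623], [-0.002, 0.261, -0.965, 0.371], [0.0, 0.0, 0.0, 1.0]]
```

View pics/scene0.png

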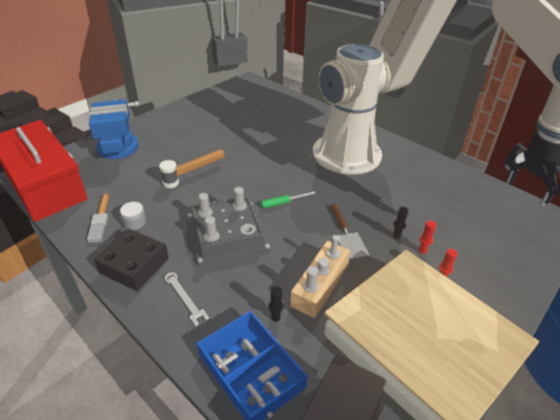

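View pics/top0.png

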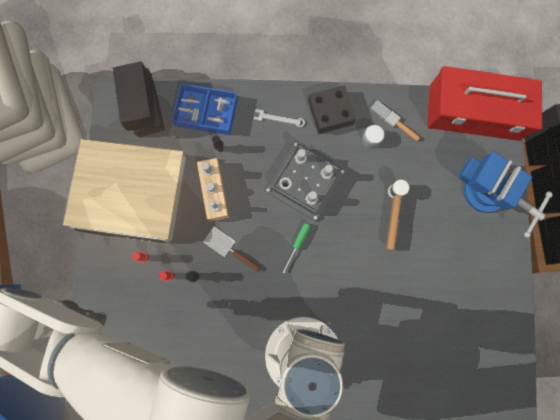

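View pics/wrist0.png

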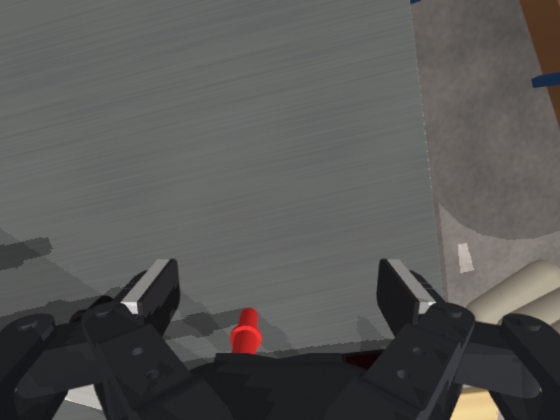

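The scene view shows the rack near (321,278), the mould near (228,230) with its empty bush at about (248,229), and the mallet head at (169,174). In the top view the rack is at (212,188), the mould at (305,180) and the mallet head at (400,188). I'll enlarge both.

```bash
python3 - <<'E'
import cv2
a=cv2.imread('pics/top0.png');b=cv2.imread('pics/scene0.png')
cv2.imwrite('pics/c1.png',cv2.resize(a[130:255,190:350],None,fx=5,fy=4.8,interpolation=2)[:, :])
cv2.imwrite('pics/c2.png',cv2.resize(b[180:320,180:367],None,fx=4.28,fy=4.28,interpolation=2))
cv2.imwrite('pics/c3.png',cv2.resize(a[170:260,360:440],None,fx=6,fy=6,interpolation=2))
E
```

```text
(no output)
```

View pics/c1.png

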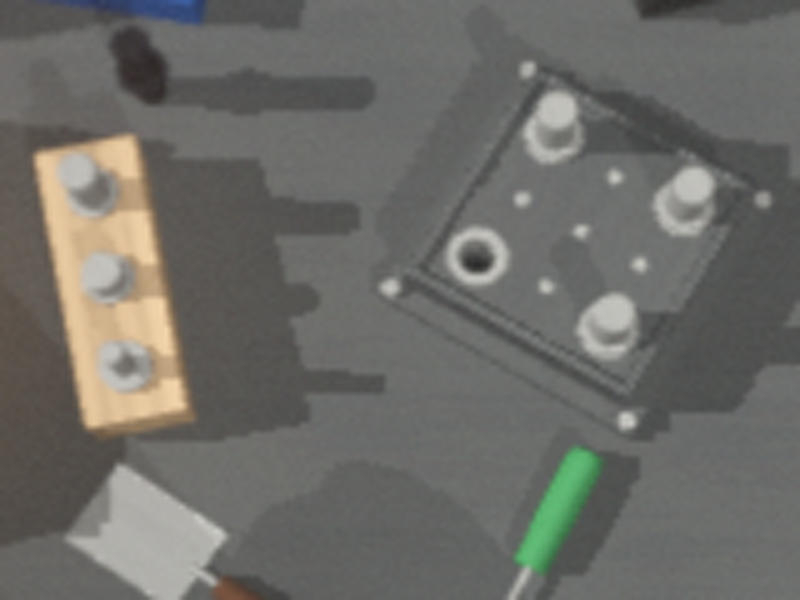

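View pics/c2.png

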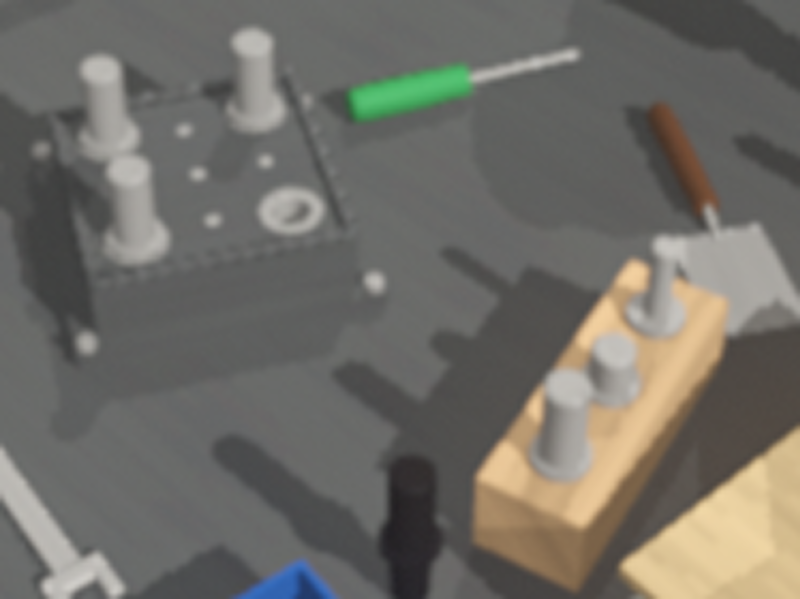

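View pics/c3.png

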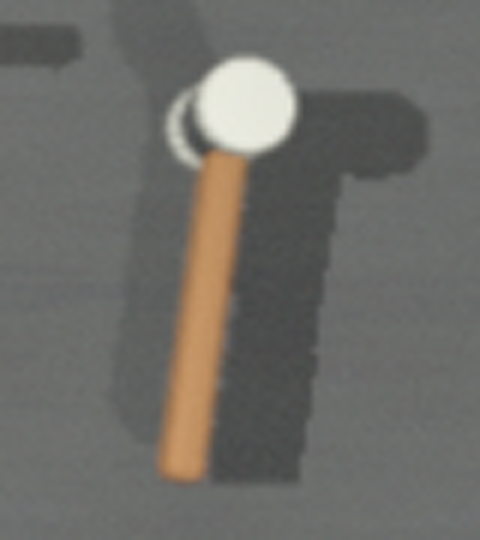

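Three bare pins are in the rack (top view): tall thick at (206,165), short thick at (211,186) and tall thin at (215,205). The wanted one is tall with a 26 mm body, so it is the pin at (206,165), which is (313,269) in the scene view. The crops confirm this. The black and red pins stand free on the bench and are decoys. The socket is at top (285,183) and the mallet handle lies toward the robot.

```bash
python3 - <<'E'
from h import *
t=cam('top');s=cam('scene')
def A(x,y): return (x/5+190,y/4.8+130)
def B(x,y): return (x/4.28+180,y/4.28+180)
for n,a,b,z in [('pin',A(78,170),B(568,380),.119),('short',A(108,268),B(615,350),.09),('thin',A(127,360),B(664,245),.119),('sock',A(477,257),B(290,211),.052),('f1',A(559,108),B(253,40),.114),('f2',A(559,108),B(129,167),.114),('f2b',A(693,184),B(103,67),.114),('f3',A(610,312),B(253,40),.114)]:
    p,g=tri(t,a,s,b); print(n,(p*1e3).round(1),'gap',round(g*1e3,1),'topz',(onz(t,a,z)*1e3).round(1),'scz',(onz(s,b,z)*1e3).round(1))
im=cv2.imread('pics/top0.png');hsv=cv2.cvtColor(im,cv2.COLOR_BGR2HSV)
# rack wood
m=cv2.inRange(hsv,(8,60,120),(30,255,255));r=np.zeros_like(m);r[150:225,190:235]=m[150:225,190:235]
c=max(cv2.findContours(r,0,1)[0],key=cv2.contourArea);print(cv2.minAreaRect(c))
m2=np.zeros_like(m);m2[180:255,380:415]=cv2.inRange(hsv,(5,90,80),(30,255,255))[180:255,380:415]
c=max(cv2.findContours(m2,0,1)[0],key=cv2.contourArea);R=cv2.minAreaRect(c);bx=cv2.boxPoints(R);print(R)
for q in bx: print((onz(t,q,.052)*1e3).round(1))
h=(246/6+360,104/6+170);print('head top',(onz(t,h,.076)*1e3).round(1))
e=(183/6+360,476/6+170);print('handle end',(onz(t,e,.052)*1e3).round(1))
E
```

```text
pin [592.6 330.3 121.4] gap 1.7 topz [593.8 330.  119. ] scz [590.4 329.7 119. ]
short [533.3 315.2  86.6] gap 5.8 topz [534.3 312.2  90. ] scz [534.2 319.3  90. ]
thin [467.3 295.8 109.8] gap 5.8 topz [467.4 291.9 119. ] scz [473.5 303.1 119. ]
sock [557.1  75.   49.9] gap 0.3 topz [556.8  74.9  52. ] scz [558.5  76.8  52. ]
f1 [597.5  52.4 208.1] gap 58.5 topz [646.   25.6 114. ] scz [507.8  -9.5 114. ]
f2 [644.6  26.9 114.3] gap 3.5 topz [646.   25.6 114. ] scz [643.5  28.2 114. ]
f2b [595.1 -59.2 113.9] gap 3.4 topz [596.3 -60.4 114. ] scz [594.4 -57.4 114. ]
f3 [508.4  -8.9 114.7] gap 0.1 topz [508.6  -9.  114. ] scz [507.8  -9.5 114. ]
((211.84716796875, 189.18490600585938), (61.24522399902344, 22.23748207092285), 79.3803482055664)
((393.3046875, 222.19326782226562), (7.767078876495361, 54.58937072753906), 8.426968574523926)
[ 351.  -254.6   52. ]
[ 529.8 -283.3   52. ]
[ 526.8 -309.    52. ]
[ 347.9 -279.7   52. ]
head top [ 549.9 -302.    76. ]
handle end [ 349.1 -271.1   52. ]
```

Emit:
step_arm(
  targets=[
    [28,-17,0,0,0,1.7],
    [28,-17,0,0,0,1.7],
    [28,-17,0,0,0,1.7],
    [28,-17,0,0,0,1.7],
    [28,-17,0,0,0,1.7],
    [28,-17,0,0,0,1.7],
    [28,-17,0,0,0,1.7],
    [28,-17,0,0,0,1.7],
    [28,-17,0,0,0,1.7],
    [28,-17,0,0,0,1.7],
    [28,-17,0,0,0,1.7],
    [28,-17,0,0,0,1.7],
    [28,-17,0,0,0,1.7],
    [28,-17,0,0,0,1.7],
    [28,-17,0,0,0,1.7],
    [28,-17,0,0,0,1.7],
    [0,0,0,0,0,0],
    [0,0,0,0,0,0],
  ],
)

```text
clock: 1.65
tool_pos: [0.5889, 0.3359, 0.2306]
tcp_rot: [[-0.97, -0.244, -0.001], [-0.244, 0.97, -0.0], [0.001, -0.0, -1.0]]
wrist_force: [-1.0, -0.2, -0.2]
opening: 0.998
```

```bash
python3 - <<'E'
from h import *
s=sensors.state(); print(s['clock'],s['tool_pos'],s['tcp_rot'].round(3),s['wrist_force'])
np.save('w1.npy',dict(p=s['tool_pos'],R=s['tcp_rot']),allow_pickle=True)
im=grab_frame('wrist');save('pics/w1.png',im)
E
```

```text
1.65 [0.5888992  0.33586449 0.23059425] [[-0.97  -0.244 -0.001]
 [-0.244  0.97  -0.   ]
 [ 0.001 -0.    -1.   ]] [-1.03789859 -0.20947962 -0.24459707]
```

View pics/w1.png

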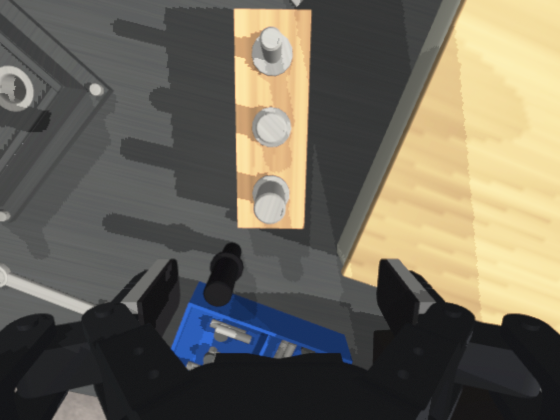

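The wanted tall, thick pin is at (270,207) in the wrist view, the short one is at (271,127) and the thin one at (270,40). The rack lies vertical in the image. A black decoy stands nearby at (218,290), and its clearance from the fingers needs checking.

```bash
python3 - <<'E'
from h import *
w=np.load('w1.npy',allow_pickle=True).item(); c=cam('wrist',dict(tcp_rot=w['R'],tool_pos=w['p']))
im=cv2.imread('pics/w1.png'); cv2.imwrite('pics/w1c.png',cv2.resize(im[160:320,180:340],None,fx=3.7,fy=3.7,interpolation=2))
for n,uv,z in [('pin',(270,207),.119),('short',(271,127),.09),('thin',(270,40),.119),('blacktop',(217,293),.119),('blacktop',(217,293),.09),('bl low collar',(225,262),.045),('blk foot',(233,246),0),('sock',(15,88),.052)]:
    q=onz(c,uv,z); print(n,(q*1e3).round(1),'tool',(w['R'].T@(q-w['p'])*1e3).round(1))
for q in [(235,10),(311,10),(303,228),(238,228)]: print((onz(c,q,.058)*1e3).round(1))
E
```

```text
pin [591.3 329.8 119. ] tool [ -0.9  -6.4 111.6]
short [532.3 315.5  90. ] tool [ 59.7  -5.9 140.6]
thin [474.4 301.2 119. ] tool [119.4  -5.7 111.7]
blacktop [675.6 304.1 119. ] tool [-76.5 -51.9 111.5]
blacktop [692.9 302.3  90. ] tool [-92.8 -57.9 140.5]
bl low collar [681.4 300.6  45. ] tool [-81.2 -56.7 185.5]
blk foot [680.2 303.    0. ] tool [-80.7 -54.  230.5]
sock [556.   77.6  52. ] tool [  94.7 -242.4  178.7]
[446.6 262.3  58. ]
[430.9 324.9  58. ]
[620.2 369.2  58. ]
[636.  306.5  58. ]
```

View pics/w1c.png

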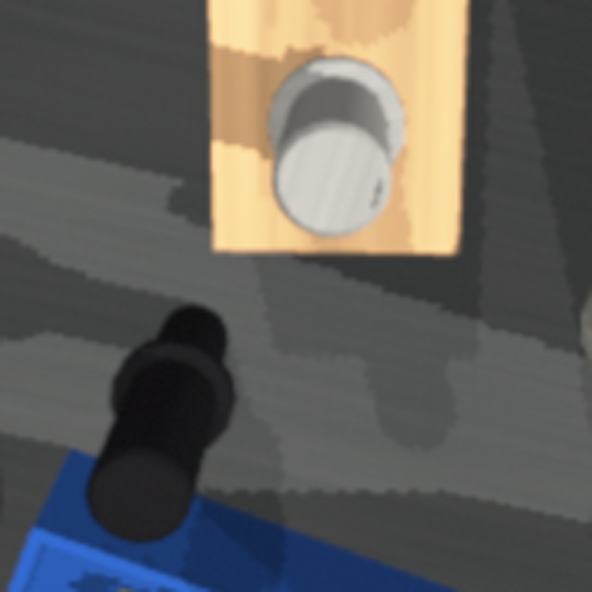

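Emit:
step_arm(
  targets=[
    [2.4,-6.2,-15,0,0,0],
    [0,0,-20,0,0,0],
    [0,0,-25,0,0,0],
    [0,0,-25,0,0,0],
    [0,0,-25,0,0,0],
    [0,0,-20,0,0,0],
    [0,0,-15,0,0,0],
    [0,0,-9.6,0,0,0],
    [0,0,0,0,0,0],
    [0,0,0,0,0,0],
  ],
  hand=60,
)

```text
clock: 2.53
tool_pos: [0.5897, 0.3315, 0.0768]
tcp_rot: [[-0.969, -0.247, -0.001], [-0.247, 0.969, -0.0], [0.001, -0.0, -1.0]]
wrist_force: [1.1, 0.2, -0.6]
opening: 0.703
```

```bash
python3 - <<'E'
from h import *
im=grab_frame('wrist');save('pics/w2.png',im)
im=grab_frame('scene');save('pics/s2.png',cv2.resize(im[200:340,250:400],None,fx=4,fy=4))
E
```

```text
(no output)
```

View pics/w2.png

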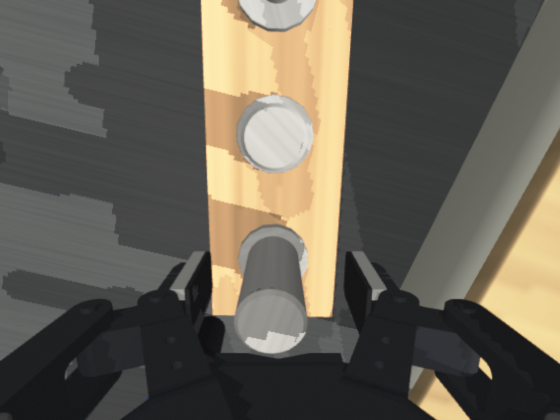

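View pics/s2.png

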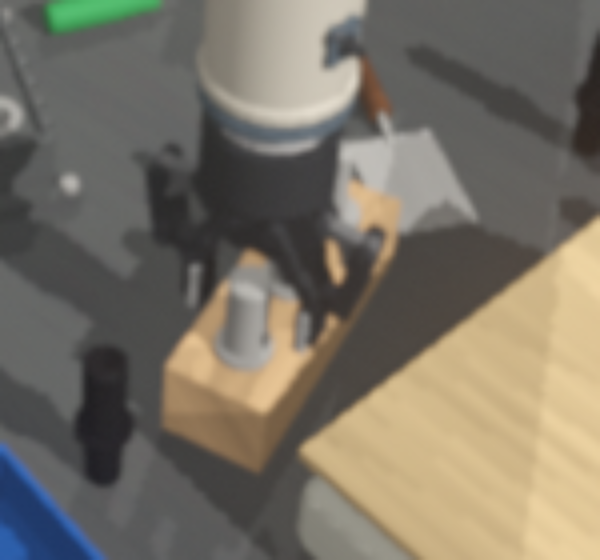

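```bash
python3 - <<'E'
from h import *
s=sensors.state(); print(s['clock'],s['tool_pos'],s['dq'].round(2))
c=cam('wrist',s)
for uv in [(271,323),(271,322)]:print((onz(c,uv,.119)*1e3).round(1))
print(proj(c,[s['tool_pos']-[0,0,-.043],s['tool_pos']+[0,0,.019]]))
E
```

```text
2.6333 [0.59074516 0.33169365 0.07799869] [-0.25 -0.26 -0.12 -0.12 -0.15 -0.02]
[593.3 329.7 119. ]
[592.9 329.6 119. ]
[[278.50695357 321.34939363]
 [278.3844302  286.67245527]]
```

Emit:
step_arm(
  targets=[
    [1.2,-2,-1,0,0,0],
    [0,0,0,0,0,0],
    [0,0,0,0,0,0],
  ],
)

```text
clock: 2.88
tool_pos: [0.5919, 0.3289, 0.0764]
tcp_rot: [[-0.969, -0.246, 0.001], [-0.246, 0.969, 0.0], [-0.001, 0.0, -1.0]]
wrist_force: [0.8, 0.5, -0.3]
opening: 0.7
```

Emit:
step_arm(
  targets=[
    [0,0,0,0,0,0],
    [0,0,0,0,0,0],
    [0,0,0,0,0,0],
    [0,0,0,0,0,0],
    [0,0,0,0,0,0],
    [0,0,0,0,0,0],
  ],
  hand=10,
)

```text
clock: 3.38
tool_pos: [0.5916, 0.329, 0.076]
tcp_rot: [[-0.969, -0.246, 0.0], [-0.246, 0.969, 0.0], [-0.0, 0.0, -1.0]]
wrist_force: [-1.3, -0.6, 4.8]
opening: 0.29
```

```bash
python3 - <<'E'
from h import *
for i in range(2):
    s=sensors.state(); print(s['clock'],s['tool_pos'],s['wrist_force'].round(2),s['opening'])
    im=grab_frame('wrist')
save('pics/w3.png',im)
E
```

```text
3.3833 [0.59159032 0.32900747 0.07596446] [-1.28 -0.6   4.81] 0.2898754245157965
3.4333 [0.59161519 0.32903967 0.07597398] [-0.71 -1.07  4.71] 0.2898417350892138
```

View pics/w3.png

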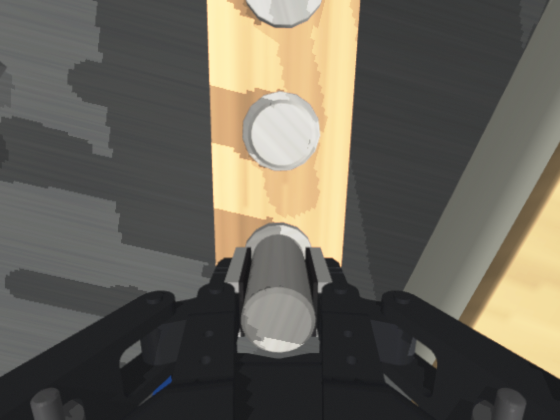

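Emit:
step_arm(
  targets=[
    [0,0,3,0,0,0],
    [0,0,6,0,0,0],
    [0,0,12,0,0,0],
    [0,0,20,0,0,0],
    [0,0,25,0,0,0],
    [0,0,25,0,0,0],
    [2,-15,20,0,0,2],
    [3,-20,14,0,0,3],
    [3,-25,0,0,0,5],
    [3,-25,0,0,0,5],
    [3,-25,0,0,0,5],
    [3,-25,0,0,0,5],
    [3,-25,0,0,0,5],
    [0,-20,0,0,0,5],
    [0,-10,0,0,0,5],
    [0,0,0,0,0,0],
    [0,0,0,0,0,0],
  ],
)

```text
clock: 4.9
tool_pos: [0.6116, 0.1385, 0.2013]
tcp_rot: [[-0.587, -0.81, 0.0], [-0.81, 0.587, 0.0], [-0.0, -0.0, -1.0]]
wrist_force: [0.1, 0.2, -3.9]
opening: 0.289
```

```bash
python3 - <<'E'
from h import *
s=sensors.state(); print(s['clock'],s['tool_pos'],s['tcp_rot'].round(3),s['wrist_force'].round(2),s['opening'],s['qpos'].round(1))
im=grab_frame('wrist');save('pics/w4.png',im);np.save('w4.npy',dict(p=s['tool_pos'],R=s['tcp_rot']),allow_pickle=True)
E
```

```text
4.9 [0.61157168 0.13854834 0.2013305 ] [[-0.587 -0.81   0.   ]
 [-0.81   0.587  0.   ]
 [-0.    -0.    -1.   ]] [ 0.07  0.21 -3.92] 0.28899143182613546 [  12.6   22.    95.     0.    63.  -131.5]
```

View pics/w4.png

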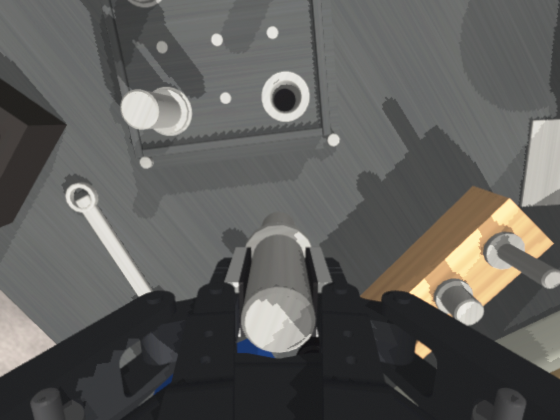

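The pin is held upright, with a load of about 4 N that matches its 0.40 kg. Its top is at (278,318), and the bush ring is visible at (285,96).

```bash
python3 - <<'E'
from h import *
w=np.load('w4.npy',allow_pickle=True).item(); c=cam('wrist',dict(tcp_rot=w['R'],tool_pos=w['p']));R=w['R'];p=w['p']
im=cv2.imread('pics/w4.png');g=cv2.cvtColor(im,cv2.COLOR_BGR2GRAY)
m=(g>150).astype(np.uint8)*255; r=np.zeros_like(m); r[60:135,250:320]=m[60:135,250:320]
cs=cv2.findContours(r,cv2.RETR_CCOMP,cv2.CHAIN_APPROX_NONE)[0]
for k in sorted(cs,key=cv2.contourArea)[-2:]: 
    e=cv2.fitEllipse(k);q=onz(c,e[0],.052);print('ring',np.round(e[0],1),np.round(e[1],1),(q*1e3).round(2),'tool',(R.T@(q-p)*1e3).round(2))
# diameters check
r2=np.zeros_like(m); r2[270:365,230:330]=m[270:365,230:330]
cv2.imwrite('pics/w4c.png',np.hstack([cv2.resize(im[60:135,250:325],(400,400)),cv2.resize(im[270:370,228:328],(400,400))]))
# expected pixels of pin top circle if centred at tool (x,0), z: top at TCP-43
zt=-0.043
for x in (-2,0,2):
    th=np.linspace(0,2*np.pi,5)[:4]
    P=[p+R@np.array([x/1e3+.013*np.cos(a),.013*np.sin(a),zt]) for a in th]+[p+R@np.array([x/1e3,0,zt])]
    print(x,proj(c,P).round(1).tolist())
E
```

```text
ring [286.   97.6] [29.3 32.2] [557.29  74.68  52.  ] tool [ 83.64   6.5  149.29]
ring [285.1  96. ] [47.7 50.2] [557.18  73.27  52.  ] tool [ 84.85   5.77 149.29]
-2 [[278.6, 292.4], [316.9, 326.7], [278.6, 359.0], [240.3, 326.7], [278.6, 326.7]]
0 [[278.6, 286.9], [317.1, 321.6], [278.6, 354.1], [240.1, 321.6], [278.6, 321.6]]
2 [[278.6, 281.3], [317.2, 316.4], [278.6, 349.3], [239.9, 316.4], [278.6, 316.4]]
```

View pics/w4c.png

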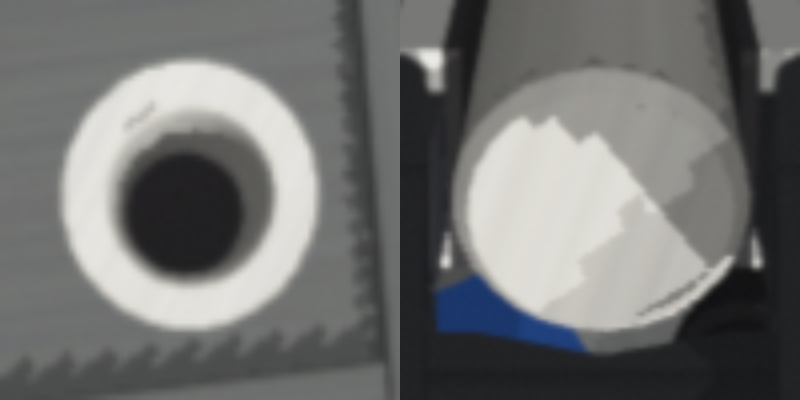

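```bash
python3 - <<'E'
from h import *
w=np.load('w4.npy',allow_pickle=True).item(); c=cam('wrist',dict(tcp_rot=w['R'],tool_pos=w['p']));R=w['R'];p=w['p']
th=np.linspace(0,2*np.pi,73)
def ext(x,y,z,r):
    P=[p+R@np.array([x/1e3+r*np.cos(a),y/1e3+r*np.sin(a),z]) for a in th]; u=proj(c,P); return u.min(0).round(1),u.max(0).round(1)
for zt in (-.043,-.040,-.038):
  for x in (0,1): print(zt,x,'top',ext(x,0,zt,.013),'collar low',ext(x,0,zt+.061,.018),'tip22',ext(x,0,zt+.105,.011))
im=cv2.imread('pics/w4.png');cv2.imwrite('pics/w4d.png',cv2.resize(im[195:295,228:328],(600,600),interpolation=2))
E
```

```text
-0.043 0 top (array([240.1, 286.9]), array([317.1, 354.1])) collar low (array([243.4, 218.5]), array([313.3, 283.6])) tip22 (array([261.2, 209. ]), array([295.4, 241.6]))
-0.043 1 top (array([240. , 284.1]), array([317.2, 351.7])) collar low (array([243.4, 216.6]), array([313.4, 281.9])) tip22 (array([261.2, 207.5]), array([295.4, 240.2]))
-0.04 0 top (array([241.1, 282.5]), array([316.1, 348.4])) collar low (array([244. , 216.8]), array([312.7, 280.9])) tip22 (array([261.4, 207.8]), array([295.2, 240. ]))
-0.04 1 top (array([241. , 279.8]), array([316.2, 346. ])) collar low (array([244. , 214.9]), array([312.8, 279.2])) tip22 (array([261.4, 206.3]), array([295.2, 238.6]))
-0.038 0 top (array([241.7, 279.8]), array([315.4, 344.8])) collar low (array([244.4, 215.7]), array([312.3, 279.2])) tip22 (array([261.6, 207. ]), array([295. , 238.9]))
-0.038 1 top (array([241.6, 277.1]), array([315.5, 342.4])) collar low (array([244.3, 213.8]), array([312.4, 277.5])) tip22 (array([261.5, 205.5]), array([295. , 237.5]))
```

View pics/w4d.png

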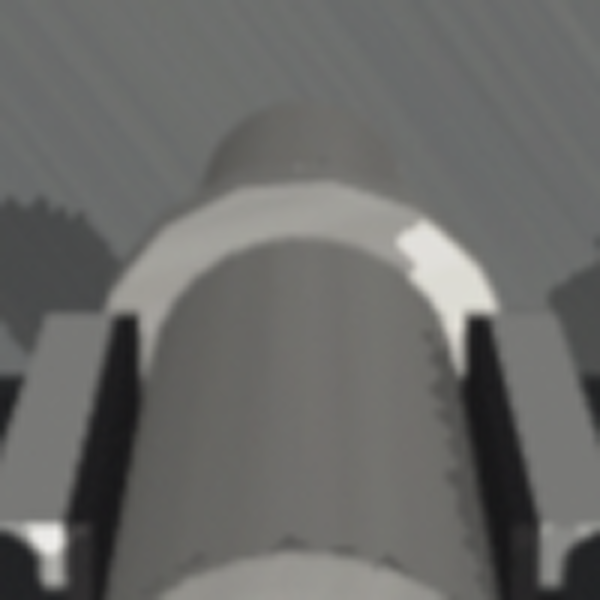

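Emit:
step_arm(
  targets=[
    [-5,-5,-8,0,0,0],
    [-8,-8,-14,0,0,0],
    [-8,-8,-14,0,0,0],
    [-6,-7,-10,0,0,0],
    [-4,-4.7,-4,0,0,0],
    [0,0,0,0,0,0],
    [0,0,0,0,0,0],
  ],
)

```text
clock: 5.53
tool_pos: [0.5806, 0.1066, 0.1508]
tcp_rot: [[-0.584, -0.811, 0.0], [-0.811, 0.584, 0.0], [-0.0, -0.0, -1.0]]
wrist_force: [0.1, 0.1, -2.7]
opening: 0.29
```

```bash
cat > ring.py <<'E'
from h import *
import sys
n=sys.argv[1];x0,x1,y0,y1=map(int,sys.argv[2:6])
s=sensors.state();im=grab_frame('wrist');save(f'pics/{n}.png',im);c=cam('wrist',s);R=s['tcp_rot'];p=s['tool_pos']
print(s['clock'],p,s['wrist_force'].round(2))
g=cv2.cvtColor(im,cv2.COLOR_RGB2GRAY);m=(g>150).astype(np.uint8)*255; r=np.zeros_like(m); r[y0:y1,x0:x1]=m[y0:y1,x0:x1]
for k in sorted(cv2.findContours(r,cv2.RETR_CCOMP,cv2.CHAIN_APPROX_NONE)[0],key=cv2.contourArea)[-2:]:
    if len(k)<6: continue
    e=cv2.fitEllipse(k);q=onz(c,e[0],.052);print('ring',np.round(e[0],1),np.round(e[1],1),(q*1e3).round(2),'tool',(R.T@(q-p)*1e3).round(2))
cv2.imwrite(f'pics/{n}.png',cv2.resize(cv2.cvtColor(im,cv2.COLOR_RGB2BGR)[100:360,180:380],None,fx=3,fy=2.3,interpolation=2)[:598])
E
python3 ring.py w5 220 340 100 210
```

```text
5.5333 [0.58061982 0.10655635 0.15083291] [ 0.11  0.06 -2.72]
ring [278.5 156.1] [35.2 36.3] [556.87  73.82  52.  ] tool [40.47  0.15 98.82]
ring [277.8 155.4] [54.8 55.6] [556.95  73.15  52.  ] tool [40.97 -0.31 98.82]
```

View pics/w5.png

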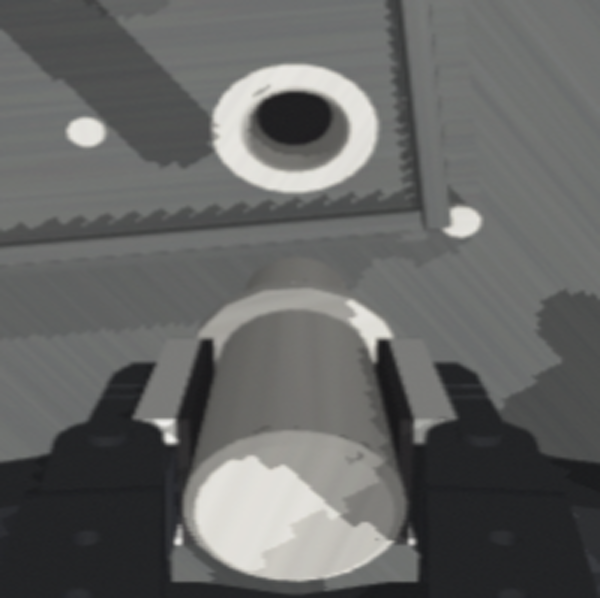

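Emit:
step_arm(
  targets=[
    [-5,-7,0,0,0,0],
    [-7,-10,0,0,0,0],
    [-7,-10,0,0,0,0],
    [-5.4,-7.2,-5,0,0,0],
    [0,0,-10,0,0,0],
    [0,0,-10,0,0,0],
    [0,0,-5,0,0,0],
    [0,0,0,0,0,0],
    [0,0,0,0,0,0],
  ],
)

```text
clock: 6.33
tool_pos: [0.556, 0.0722, 0.1199]
tcp_rot: [[-0.584, -0.812, -0.001], [-0.812, 0.584, -0.0], [0.001, 0.001, -1.0]]
wrist_force: [0.6, -0.4, -3.5]
opening: 0.286
```

```bash
python3 - <<'E'
from h import *
s=sensors.state(); print(s['clock'],s['tool_pos'],s['wrist_force'].round(2))
im=grab_frame('wrist');save('pics/w6.png',cv2.resize(im[150:370,180:380],None,fx=3,fy=2.7,interpolation=2))
im=grab_frame('scene');save('pics/s6.png',cv2.resize(im[170:280,180:300],None,fx=5,fy=5,interpolation=2))
E
```

```text
6.3333 [0.55597345 0.07222816 0.11994846] [ 0.57 -0.42 -3.53]
```

View pics/w6.png

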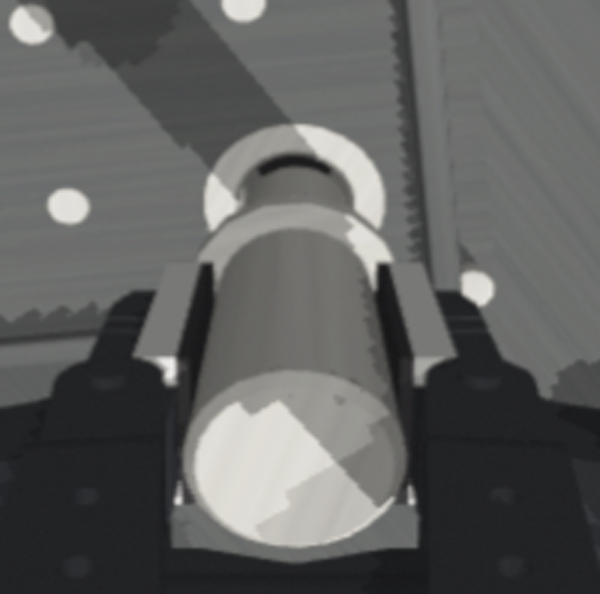

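View pics/s6.png

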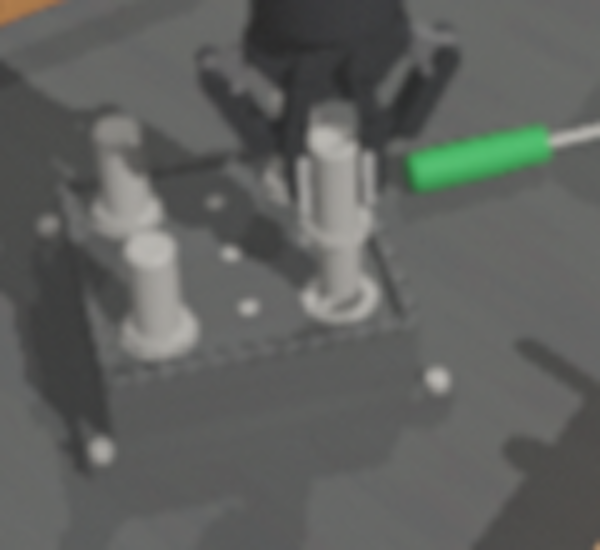

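```bash
python3 - <<'E'
from h import *
s=sensors.state()
im=grab_frame('wrist');save('pics/w7.png',cv2.resize(im[190:250,240:320],None,fx=10,fy=10,interpolation=2))
im=grab_frame('scene');save('pics/s7.png',cv2.resize(im[205:245,225:270],None,fx=14,fy=14,interpolation=2))
c=cam('wrist',s);R=s['tcp_rot'];p=s['tool_pos'];th=np.linspace(0,2*np.pi,73)
def ext(x,y,z,r):
    P=[p+R@np.array([x/1e3+r*np.cos(a),y/1e3+r*np.sin(a),z]) for a in th]; u=proj(c,P); return u.min(0).round(1),u.max(0).round(1)
print('ring pred at axis x=-1.2',ext(-1.2,0,.068,.02),'tip',ext(-1.2,0,.062,.011))
E
```

```text
ring pred at axis x=-1.2 (array([248.1, 195. ]), array([308.5, 252.6])) tip (array([261.2, 210.9]), array([295.4, 243.3]))
```

View pics/w7.png

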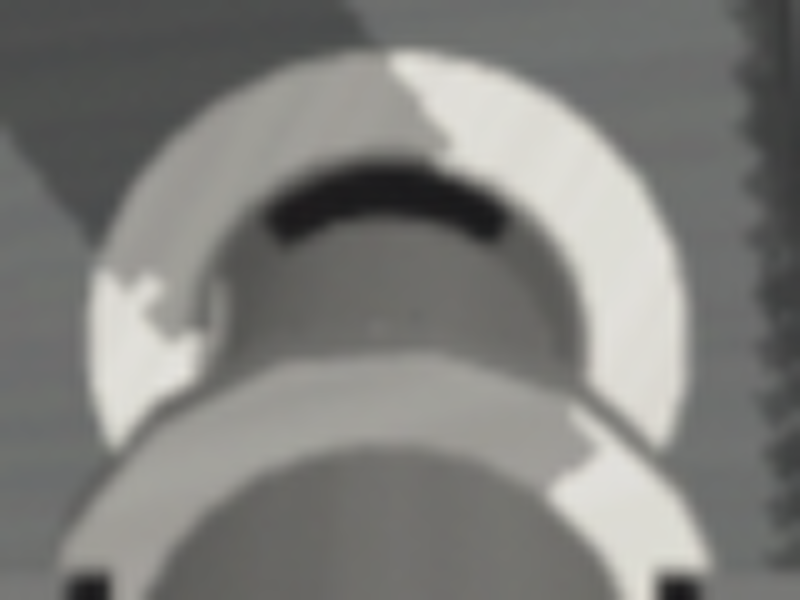

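View pics/s7.png

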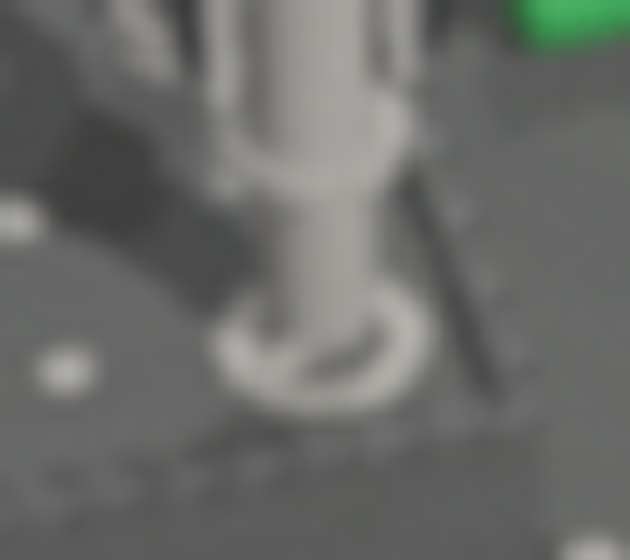

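The tip is centred in the bush mouth to about half a millimetre: ring centre at (278.8, …), tip centre at (279.2, …), with its upper edge at the predicted row. I'll lower it gently.

Emit:
step_arm(
  targets=[
    [0,0,-2,0,0,0],
    [0,0,-2,0,0,0],
    [0,0,-1,0,0,0],
    [0,0,-1,0,0,0],
    [0,0,-1,0,0,0],
    [0,0,-1,0,0,0],
    [0,0,-1,0,0,0],
  ],
)

```text
clock: 7.12
tool_pos: [0.5561, 0.072, 0.1116]
tcp_rot: [[-0.584, -0.812, 0.0], [-0.812, 0.584, -0.0], [0.0, -0.0, -1.0]]
wrist_force: [0.1, 0.5, -3.1]
opening: 0.287
```

Free entry: the load is only the pin's weight and the tip is about 4 mm inside the mouth.

Emit:
step_arm(
  targets=[
    [0,0,-3,0,0,0],
    [0,0,-3,0,0,0],
    [0,0,-3,0,0,0],
    [0,0,-3,0,0,0],
    [0,0,-2,0,0,0],
    [0,0,0,0,0,0],
  ],
)

```text
clock: 7.62
tool_pos: [0.5559, 0.072, 0.0971]
tcp_rot: [[-0.584, -0.812, -0.001], [-0.812, 0.584, -0.0], [0.0, 0.001, -1.0]]
wrist_force: [0.5, -0.0, -4.2]
opening: 0.291
```

Emit:
step_arm(
  targets=[
    [0,0,-3,0,0,0],
    [0,0,-3,0,0,0],
    [0,0,-3,0,0,0],
    [0,0,-2,0,0,0],
    [0,0,0,0,0,0],
  ],
)

```text
clock: 8.03
tool_pos: [0.556, 0.0721, 0.0862]
tcp_rot: [[-0.584, -0.812, -0.0], [-0.812, 0.584, 0.0], [0.0, 0.0, -1.0]]
wrist_force: [0.3, 1.1, -4.2]
opening: 0.29
```

Emit:
step_arm(
  targets=[
    [0,0,-1.5,0,0,0],
    [0,0,-1.5,0,0,0],
    [0,0,-1.5,0,0,0],
    [0,0,-1.5,0,0,0],
    [0,0,0,0,0,0],
  ],
)

```text
clock: 8.45
tool_pos: [0.5561, 0.0721, 0.0804]
tcp_rot: [[-0.584, -0.812, 0.0], [-0.812, 0.584, 0.0], [-0.0, 0.0, -1.0]]
wrist_force: [-0.1, 0.6, -4.2]
opening: 0.288
```

Emit:
step_arm(
  targets=[
    [0,0,-1,0,0,0],
    [0,0,-1,0,0,0],
    [0,0,-1,0,0,0],
    [0,0,0,0,0,0],
  ],
)

```text
clock: 8.78
tool_pos: [0.5561, 0.0721, 0.0775]
tcp_rot: [[-0.584, -0.812, 0.0], [-0.812, 0.584, 0.0], [-0.0, 0.0, -1.0]]
wrist_force: [0.7, 1.2, -3.7]
opening: 0.292
```

Emit:
step_arm(
  targets=[
    [0,0,-0.6,0,0,0],
    [0,0,-0.6,0,0,0],
    [0,0,0,0,0,0],
  ],
)

```text
clock: 9.03
tool_pos: [0.5562, 0.0721, 0.0765]
tcp_rot: [[-0.584, -0.812, 0.0], [-0.812, 0.584, 0.0], [-0.0, 0.0, -1.0]]
wrist_force: [-0.4, 1.4, -3.5]
opening: 0.287
```

Emit:
step_arm(
  targets=[
    [0,0.3,-0.5,0,0,0],
    [0,0,-0.5,0,0,0],
    [0,0,0,0,0,0],
  ],
)

```text
clock: 9.28
tool_pos: [0.5562, 0.0722, 0.0755]
tcp_rot: [[-0.584, -0.812, 0.0], [-0.812, 0.584, -0.0], [-0.0, -0.0, -1.0]]
wrist_force: [0.4, 0.7, -1.7]
opening: 0.293
```

Contact is starting (the load fell from 4 to 1.7 N). I'll continue in 0.3 mm steps.

Emit:
step_arm(
  targets=[
    [0,0.2,-0.3,0,0,0],
    [0,0,0,0,0,0],
  ],
)

```text
clock: 9.45
tool_pos: [0.5563, 0.0724, 0.0753]
tcp_rot: [[-0.584, -0.812, 0.0], [-0.812, 0.584, -0.0], [0.0, -0.0, -1.0]]
wrist_force: [0.3, -0.9, -0.9]
opening: 0.292
```

Emit:
step_arm(
  targets=[
    [0,0,-0.3,0,0,0],
    [0,0,0,0,0,0],
  ],
)

```text
clock: 9.62
tool_pos: [0.5563, 0.0724, 0.075]
tcp_rot: [[-0.584, -0.812, 0.0], [-0.812, 0.584, -0.0], [-0.0, -0.0, -1.0]]
wrist_force: [-0.2, -1.8, -0.1]
opening: 0.287
```

Emit:
step_arm(
  targets=[
    [0,-0.2,-0.4,0,0,0],
    [0,0,0,0,0,0],
  ],
)

```text
clock: 9.78
tool_pos: [0.5562, 0.0723, 0.0745]
tcp_rot: [[-0.584, -0.812, 0.0], [-0.812, 0.584, 0.0], [-0.0, -0.0, -1.0]]
wrist_force: [-0.2, -1.4, 1.1]
opening: 0.29
```

Emit:
step_arm(
  targets=[
    [0,0,-0.4,0,0,0],
    [0,0,0,0,0,0],
  ],
)

```text
clock: 9.95
tool_pos: [0.5563, 0.0723, 0.0742]
tcp_rot: [[-0.584, -0.812, 0.0], [-0.812, 0.584, -0.0], [-0.0, -0.0, -1.0]]
wrist_force: [0.1, -0.4, 1.3]
opening: 0.288
```

Emit:
step_arm(
  targets=[
    [0,0,-0.5,0,0,0],
    [0,0,0,0,0,0],
  ],
)

```text
clock: 10.12
tool_pos: [0.5563, 0.0724, 0.0737]
tcp_rot: [[-0.584, -0.812, 0.0], [-0.812, 0.584, -0.0], [-0.0, -0.0, -1.0]]
wrist_force: [1.0, -2.0, 3.0]
opening: 0.288
```

Emit:
step_arm(
  targets=[
    [0,0,0,0,0,0],
    [0,0,0,0,0,0],
    [0,0,0,0,0,0],
    [0,0,0,0,0,0],
    [0,0,0,0,0,0],
  ],
  hand=65,
)

```text
clock: 10.53
tool_pos: [0.5561, 0.0724, 0.0735]
tcp_rot: [[-0.584, -0.812, -0.0], [-0.812, 0.584, 0.0], [0.0, 0.0, -1.0]]
wrist_force: [-0.4, 0.2, -0.4]
opening: 0.757
```

```bash
python3 - <<'E'
from h import *
s=sensors.state(); print(s['clock'],s['tool_pos'],s['wrist_force'].round(2),s['opening'])
im=grab_frame('wrist');save('pics/w8.png',im)
im=grab_frame('scene');save('pics/s8.png',cv2.resize(im[170:280,180:300],None,fx=5,fy=5,interpolation=2))
E
```

```text
10.5333 [0.55607131 0.07238687 0.07349735] [-0.42  0.2  -0.44] 0.7565496664662552
```

View pics/w8.png

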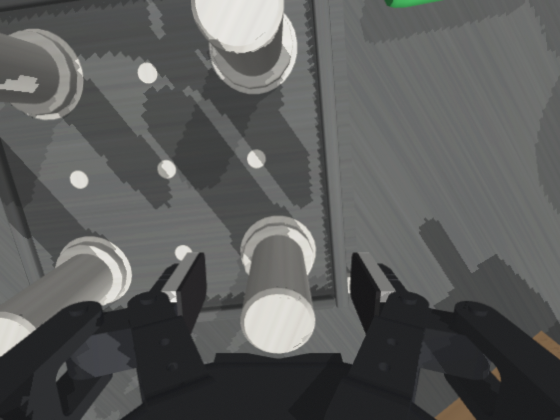

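View pics/s8.png

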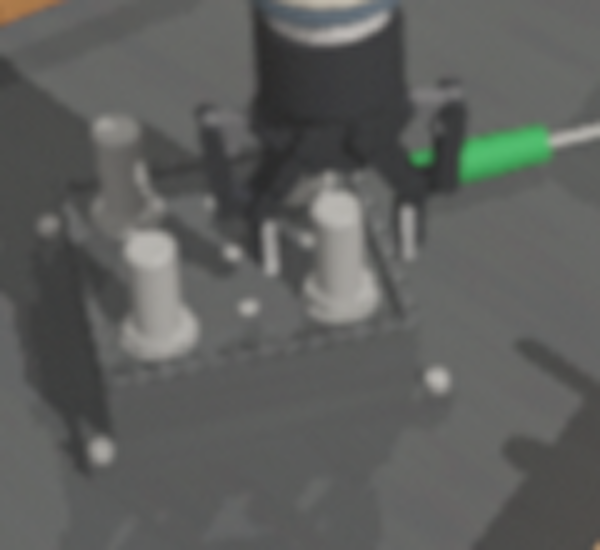

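The pin stands upright in the bush with its collar just clear of the face, and the arm has let go. Next is the mallet.

Emit:
step_arm(
  targets=[
    [0,0,5,0,0,0],
    [0,0,15,0,0,0],
    [0,0,25,0,0,0],
    [0,0,30,0,0,0],
    [0,0,30,0,0,0],
    [-2,-10,22,0,0,-3],
    [-5,-25,0,0,0,-5],
    [-6,-33,0,0,0,-5],
    [-6,-33,0,0,0,-5],
    [-6,-33,0,0,0,-5],
    [-6,-33,0,0,0,-5],
    [-6,-33,0,0,0,-5],
    [-6,-33,0,0,0,-5],
    [-6,-33,0,0,0,-5],
    [-6,-33,0,0,0,-5],
    [-6,-33,0,0,0,-5],
    [-4,-33,0,0,0,-5],
    [0,-30,0,0,0,-5],
    [0,0,0,0,0,0],
    [0,0,0,0,0,0],
  ],
)

```text
clock: 12.3
tool_pos: [0.4908, -0.3239, 0.2007]
tcp_rot: [[-0.988, 0.154, 0.0], [0.154, 0.988, 0.0], [-0.0, 0.0, -1.0]]
wrist_force: [-0.0, 0.6, -0.7]
opening: 0.759
```

```bash
python3 - <<'E'
from h import *
s=sensors.state(); print(s['clock'],s['tool_pos'],s['tcp_rot'].round(3),s['qpos'].round(1))
im=grab_frame('wrist');save('pics/w9.png',im);np.save('w9.npy',dict(p=s['tool_pos'],R=s['tcp_rot']),allow_pickle=True)
im=grab_frame('scene');save('pics/s9.png',cv2.resize(im[140:280,150:320],None,fx=4.2,fy=4.2,interpolation=2))
E
```

```text
12.3 [ 0.49079093 -0.32385621  0.20071872] [[-0.988  0.154  0.   ]
 [ 0.154  0.988  0.   ]
 [-0.     0.    -1.   ]] [ -33.6   18.7  100.     0.    61.3 -114.7]
```

View pics/w9.png

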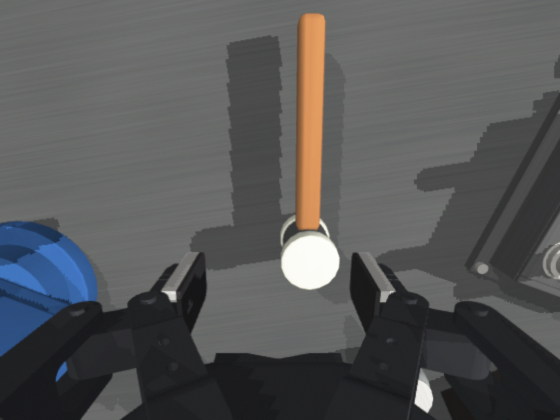

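View pics/s9.png

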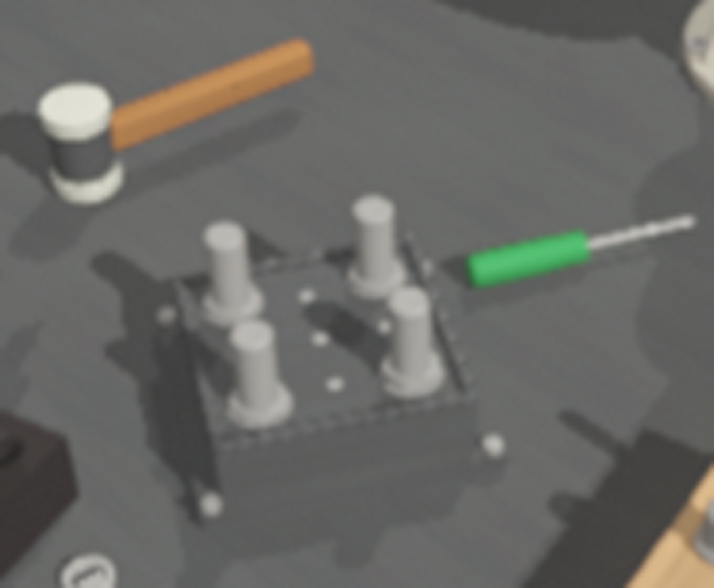

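The new pin stands upright beside its neighbours. In the wrist view the mallet head top is at (310,261) and the handle runs up to (312,14).

```bash
python3 - <<'E'
from h import *
w=np.load('w9.npy',allow_pickle=True).item(); c=cam('wrist',dict(tcp_rot=w['R'],tool_pos=w['p']));R=w['R'];p=w['p']
im=cv2.imread('pics/w9.png');hsv=cv2.cvtColor(im,cv2.COLOR_BGR2HSV)
m=cv2.inRange(hsv,(5,100,80),(25,255,255));m[:, :250]=0;m[:,360:]=0
pts=[]
for v in range(25,215,10):
    u=np.where(m[v]>0)[0]; a=onz(c,(u.min(),v),.052);b=onz(c,(u.max()+1,v),.052);pts.append((a+b)/2); 
    if v%40==25: print(v,u.min(),u.max(),np.linalg.norm(a-b)*1e3)
pts=np.array(pts)[:,:2]; vx,vy,x0,y0=cv2.fitLine(pts.astype(np.float32),cv2.DIST_L2,0,.001,.001).ravel(); print('dir deg',np.degrees(np.arctan2(-abs(vy)*1 if vx*vy<0 else abs(vy),abs(vx))), x0,y0)
wm=cv2.inRange(hsv,(0,0,190),(180,60,255));r=np.zeros_like(wm);r[230:295,275:345]=wm[230:295,275:345]
k=max(cv2.findContours(r,0,1)[0],key=cv2.contourArea);print(cv2.boundingRect(k),cv2.minEnclosingCircle(k))
h=onz(c,(310.0,261.),.076);e=onz(c,(312,14),.052);print('head',h*1e3,'end',e*1e3, np.linalg.norm((h-e)[:2]))
d=np.array([vx,vy])*np.sign(vx)
# head axis along line
t=(h[:2]-[x0,y0])@d; print('line pt at head',np.array([x0,y0])+d*t,'grip60',np.array([x0,y0])+d*(t-.060),'grip54',np.array([x0,y0])+d*(t-.054))
E
```

```text
25 298 324 21.36873968961874
65 298 323 21.142073825692492
105 297 322 21.748838324072075
145 297 321 21.540896191268917
185 296 320 22.219049190907164
dir deg -8.613921 0.42819726 -0.2868401
(282, 230, 57, 60) ((310.8869934082031, 257.4620361328125), 31.840206146240234)
head [ 547.42676289 -304.59165303   76.        ] end [ 350.6834112  -275.05072044   52.        ] 0.1989487701128002
line pt at head [ 0.54738087 -0.30489456] grip60 [ 0.48805767 -0.29590803] grip54 [ 0.49398999 -0.29680668]
```

Emit:
step_arm(
  targets=[
    [1.2,7,-5,0,0,0],
    [2,10,-15,0,0,0],
    [1,10,-20,0,0,0],
    [0,0,-30,0,0,0],
    [0,0,-30,0,0,0],
    [0,0,-30,0,0,0],
    [0,0,-25,0,0,0],
    [0,0,-15,0,0,0],
    [0,0,-8,0,0,0],
    [0,0,-3.7,0,0,0],
    [0,0,0,0,0,0],
    [0,0,0,0,0,0],
  ],
)

```text
clock: 13.4
tool_pos: [0.496, -0.2955, 0.0197]
tcp_rot: [[-0.989, 0.151, 0.001], [0.151, 0.989, -0.001], [-0.001, -0.0, -1.0]]
wrist_force: [-0.7, -1.1, 0.2]
opening: 0.763
```

Emit:
step_arm(
  targets=[
    [0,0,0,0,0,0],
    [0,0,0,0,0,0],
    [0,0,0,0,0,0],
    [0,0,0,0,0,0],
    [0,0,0,0,0,0],
    [0,0,0,0,0,0],
  ],
  hand=8,
)

```text
clock: 13.9
tool_pos: [0.4957, -0.2961, 0.0197]
tcp_rot: [[-0.988, 0.152, 0.001], [0.152, 0.988, -0.001], [-0.001, -0.0, -1.0]]
wrist_force: [-0.3, 0.1, 6.3]
opening: 0.249
```

```bash
python3 - <<'E'
from h import *
s=sensors.state(); print(s['clock'],s['tool_pos'],s['tcp_rot'].round(3),s['wrist_force'].round(2),s['opening'])
im=grab_frame('wrist');save('pics/w10.png',im)
im=grab_frame('scene');save('pics/s10.png',cv2.resize(im[120:220,140:260],None,fx=5,fy=5,interpolation=2))
im=grab_frame('top');save('pics/t10.png',cv2.resize(im[160:270,360:440],None,fx=5,fy=5,interpolation=2))
E
```

```text
13.9 [ 0.49569316 -0.29605136  0.01965356] [[-0.988  0.152  0.001]
 [ 0.152  0.988 -0.001]
 [-0.001 -0.    -1.   ]] [-0.3   0.14  6.33] 0.24894168968033703
```

View pics/w10.png

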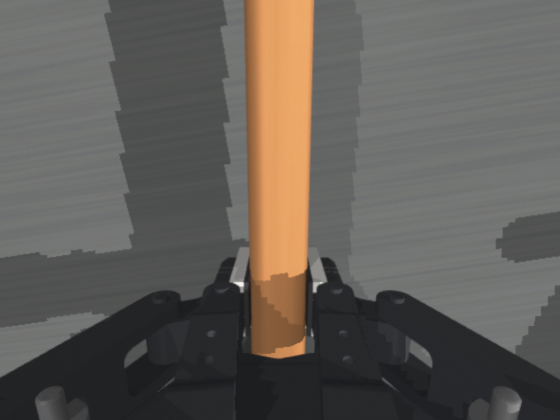

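View pics/s10.png

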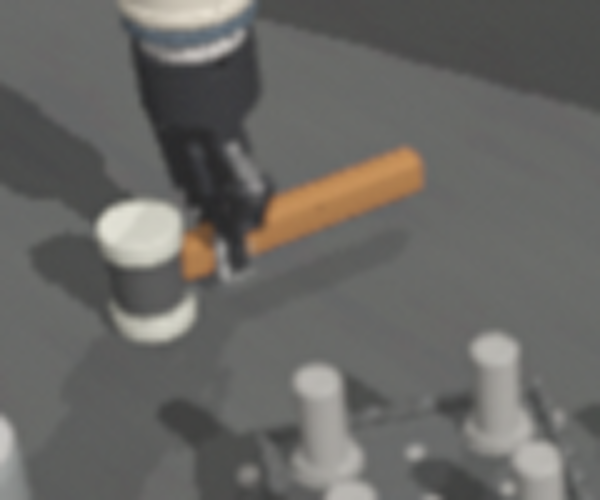

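View pics/t10.png

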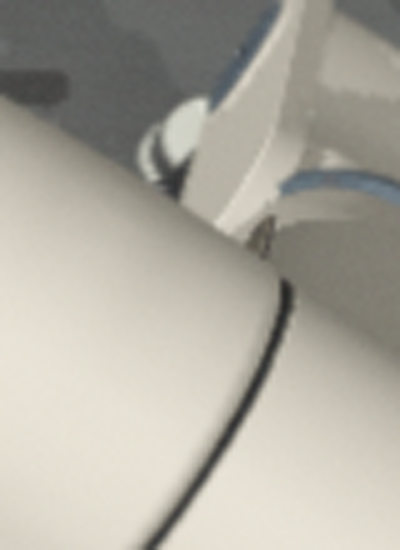

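Emit:
step_arm(
  targets=[
    [0,0,3,0,0,0],
    [0,0,8,0,0,0],
    [0,0,15,0,0,0],
    [0,0,25,0,0,0],
    [0,0,30,0,0,0],
    [0,0,30,0,0,0],
    [0,10,25,0,0,0],
    [1,20,14,0,0,0],
    [1,30,0,0,0,0],
    [1,35,0,0,0,0],
    [1,35,0,0,0,0],
    [1,35,0,0,0,0],
    [1,35,0,0,0,0],
    [1,35,0,0,0,0],
    [0,35,0,0,0,0],
    [0,35,0,0,0,0],
    [0,32,0,0,0,0],
    [0,25,0,0,0,0],
    [0,15,0,0,0,0],
    [0,0,0,0,0,0],
  ],
)

```text
clock: 15.72
tool_pos: [0.5019, 0.084, 0.1692]
tcp_rot: [[-0.989, 0.149, -0.0], [0.149, 0.989, 0.001], [0.0, 0.001, -1.0]]
wrist_force: [-0.9, 0.9, -3.0]
opening: 0.246
```

Emit:
step_arm(
  targets=[
    [0,0,-5,0,0,0],
    [0,0,-8,0,0,0],
    [0,0,-6,0,0,0],
    [0,0,0,0,0,0],
    [0,0,0,0,0,0],
  ],
)

```text
clock: 16.13
tool_pos: [0.5018, 0.0804, 0.1491]
tcp_rot: [[-0.988, 0.153, -0.002], [0.153, 0.988, -0.0], [0.002, -0.001, -1.0]]
wrist_force: [-0.0, 0.4, -2.9]
opening: 0.25
```

```bash
python3 - <<'E'
from h import *
s=sensors.state(); print(s['clock'],s['tool_pos'],s['tcp_rot'].round(3),s['wrist_force'].round(2),s['opening'])
np.save('f0.npy',s['wrist_force'])
im=grab_frame('scene');save('pics/s11.png',cv2.resize(im[120:260,170:330],None,fx=4.2,fy=4.2,interpolation=2));save('pics/s11r.png',im)
im=grab_frame('top');save('pics/t11.png',cv2.resize(im[130:260,240:380],None,fx=4.2,fy=4.2,interpolation=2))
E
```

```text
16.1333 [0.50179612 0.08044022 0.1491193 ] [[-0.988  0.153 -0.002]
 [ 0.153  0.988 -0.   ]
 [ 0.002 -0.001 -1.   ]] [-0.    0.38 -2.91] 0.24993860285088831
```

View pics/s11.png

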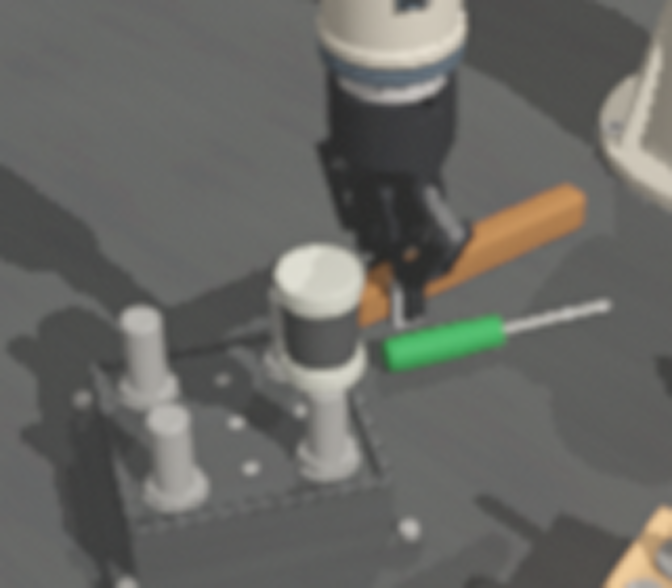

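View pics/t11.png

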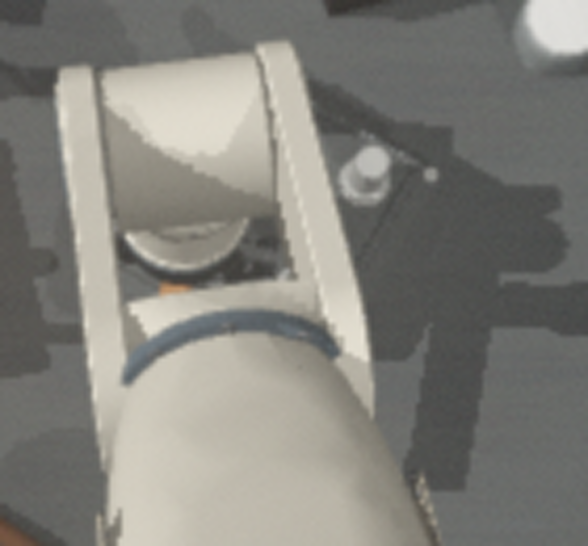

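```bash
python3 - <<'E'
from h import *
c=cam('scene'); q=onz(c,(319/4.2+170,279/4.2+120),.2055);print('head',q*1e3)
th=np.linspace(0,6.283,60)
def ex(x,y,z,r):
    u=proj(c,[[x+r*np.cos(a),y+r*np.sin(a),z] for a in th]);return ((u-[170,120])*4.2).min(0).round(),((u-[170,120])*4.2).max(0).round()
print('pred top circ at 556.3,73',ex(.5563,.073,.2055,.026),'face',ex(.5563,.073,.1295,.026),'pin body',ex(.5563,.073,.100,.013),ex(.5563,.073,.117,.013),'collar',ex(.5563,.073,.0605,.018))
E
```

```text
head [562.81593544  81.70975418 205.5       ]
pred top circ at 556.3,73 (array([273., 242.]), array([361., 295.])) face (array([279., 338.]), array([363., 392.])) pin body (array([302., 386.]), array([343., 413.])) (array([301., 366.]), array([343., 393.])) collar (array([297., 426.]), array([352., 464.]))
```

The mallet face sits above the pin top, centred to within 2 to 3 mm. I'll nudge it +1.5 mm in y and come down slowly to find contact.

Emit:
step_arm(
  targets=[
    [0,1.5,-3,0,0,0],
    [0,0,-3,0,0,0],
    [0,0,-2,0,0,0],
    [0,0,-1,0,0,0],
    [0,0,0,0,0,0],
  ],
)

```text
clock: 16.65
tool_pos: [0.5021, 0.0828, 0.1406]
tcp_rot: [[-0.988, 0.152, -0.001], [0.152, 0.988, -0.0], [0.001, -0.0, -1.0]]
wrist_force: [-0.6, -0.3, -3.2]
opening: 0.245
```

Emit:
step_arm(
  targets=[
    [0,0,-1,0,0,0],
    [0,0,0,0,0,0],
  ],
)

```text
clock: 16.82
tool_pos: [0.5023, 0.0829, 0.1398]
tcp_rot: [[-0.988, 0.152, -0.0], [0.152, 0.988, -0.0], [0.0, -0.0, -1.0]]
wrist_force: [1.1, 0.3, -3.3]
opening: 0.246
```

Emit:
step_arm(
  targets=[
    [0,0,-0.5,0,0,0],
    [0,0,0,0,0,0],
  ],
)

```text
clock: 16.98
tool_pos: [0.5023, 0.0829, 0.1394]
tcp_rot: [[-0.988, 0.152, 0.0], [0.152, 0.988, -0.0], [-0.0, 0.0, -1.0]]
wrist_force: [-0.3, 0.4, -2.7]
opening: 0.247
```

Emit:
step_arm(
  targets=[
    [0,0,-0.5,0,0,0],
    [0,0,-0.5,0,0,0],
    [0,0,0,0,0,0],
  ],
)

```text
clock: 17.23
tool_pos: [0.5023, 0.0828, 0.1383]
tcp_rot: [[-0.988, 0.152, -0.0], [0.152, 0.988, -0.0], [0.0, -0.0, -1.0]]
wrist_force: [0.6, 0.3, -2.7]
opening: 0.25
```

Emit:
step_arm(
  targets=[
    [0,0,-0.5,0,0,0],
    [0,0,0,0,0,0],
  ],
)

```text
clock: 17.4
tool_pos: [0.5023, 0.0828, 0.1378]
tcp_rot: [[-0.988, 0.152, -0.0], [0.152, 0.988, -0.0], [0.0, -0.0, -1.0]]
wrist_force: [-0.3, -0.1, -3.9]
opening: 0.248
```

Emit:
step_arm(
  targets=[
    [0,0,-0.5,0,0,0],
    [0,0,0,0,0,0],
  ],
)

```text
clock: 17.57
tool_pos: [0.5023, 0.0828, 0.1373]
tcp_rot: [[-0.988, 0.152, -0.0], [0.152, 0.988, -0.0], [0.0, -0.0, -1.0]]
wrist_force: [-0.4, 0.1, -2.4]
opening: 0.247
```

Emit:
step_arm(
  targets=[
    [0,0,-0.5,0,0,0],
    [0,0,0,0,0,0],
  ],
)

```text
clock: 17.73
tool_pos: [0.5023, 0.0828, 0.1368]
tcp_rot: [[-0.988, 0.152, -0.0], [0.152, 0.988, -0.0], [0.0, -0.0, -1.0]]
wrist_force: [-0.2, 0.5, -2.7]
opening: 0.25
```

Emit:
step_arm(
  targets=[
    [0,0,-0.5,0,0,0],
    [0,0,0,0,0,0],
  ],
)

```text
clock: 17.9
tool_pos: [0.5024, 0.0829, 0.1365]
tcp_rot: [[-0.988, 0.152, 0.0], [0.152, 0.988, 0.0], [-0.0, 0.0, -1.0]]
wrist_force: [-0.4, 0.1, -0.4]
opening: 0.248
```

Contact found at TCP z ≈ 136.6. I'll lift off, then make the first tap.

Emit:
step_arm(
  targets=[
    [0,0,2,0,0,0],
    [0,0,1.5,0,0,0],
    [0,0,0,0,0,0],
    [0,0,-1.5,0,0,0],
    [0,0,-1,0,0,0],
    [0,0,-1,0,0,0],
    [0,0,-0.5,0,0,0],
    [0,0,-0.5,0,0,0],
    [0,0,0,0,0,0],
  ],
)

```text
clock: 18.65
tool_pos: [0.5025, 0.0829, 0.1356]
tcp_rot: [[-0.988, 0.152, 0.0], [0.152, 0.988, 0.0], [-0.0, 0.0, -1.0]]
wrist_force: [-2.2, 0.4, 2.5]
opening: 0.249
```

Emit:
step_arm(
  targets=[
    [0,0,-0.5,0,0,0],
    [0,0,0,0,0,0],
  ],
)

```text
clock: 18.82
tool_pos: [0.5025, 0.0829, 0.1352]
tcp_rot: [[-0.988, 0.152, 0.0], [0.152, 0.988, 0.0], [-0.0, 0.0, -1.0]]
wrist_force: [-1.7, -0.6, 4.9]
opening: 0.247
```

Emit:
step_arm(
  targets=[
    [0,0,-0.6,0,0,0],
    [0,0,0,0,0,0],
  ],
)

```text
clock: 18.98
tool_pos: [0.5026, 0.0829, 0.1347]
tcp_rot: [[-0.988, 0.152, 0.001], [0.152, 0.988, 0.0], [-0.001, 0.0, -1.0]]
wrist_force: [-2.2, 0.1, 5.8]
opening: 0.25
```

Emit:
step_arm(
  targets=[
    [0,0,-0.6,0,0,0],
    [0,0,0,0,0,0],
  ],
)

```text
clock: 19.15
tool_pos: [0.5027, 0.0829, 0.1343]
tcp_rot: [[-0.988, 0.152, 0.001], [0.152, 0.988, 0.0], [-0.001, 0.0, -1.0]]
wrist_force: [-2.8, 0.3, 7.8]
opening: 0.251
```

First tap peaked near 11 N. Now lifting clear to look.

Emit:
step_arm(
  targets=[
    [0,0,2,0,0,0],
    [0,0,3,0,0,0],
    [0,0,3,0,0,0],
    [0,0,0,0,0,0],
    [0,0,0,0,0,0],
  ],
)

```text
clock: 19.57
tool_pos: [0.5024, 0.0828, 0.1417]
tcp_rot: [[-0.988, 0.152, 0.0], [0.152, 0.988, 0.0], [-0.0, 0.0, -1.0]]
wrist_force: [0.1, 0.6, -3.4]
opening: 0.251
```

```bash
python3 - <<'E'
from h import *
s=sensors.state(); print(s['clock'],s['tool_pos'],s['wrist_force'].round(2),s['opening'])
im=grab_frame('scene');save('pics/s12.png',cv2.resize(im[160:260,180:300],None,fx=6,fy=6,interpolation=2))
E
```

```text
19.5667 [0.50239575 0.08284703 0.14174185] [ 0.12  0.62 -3.36] 0.25106198227602905
```

View pics/s12.png

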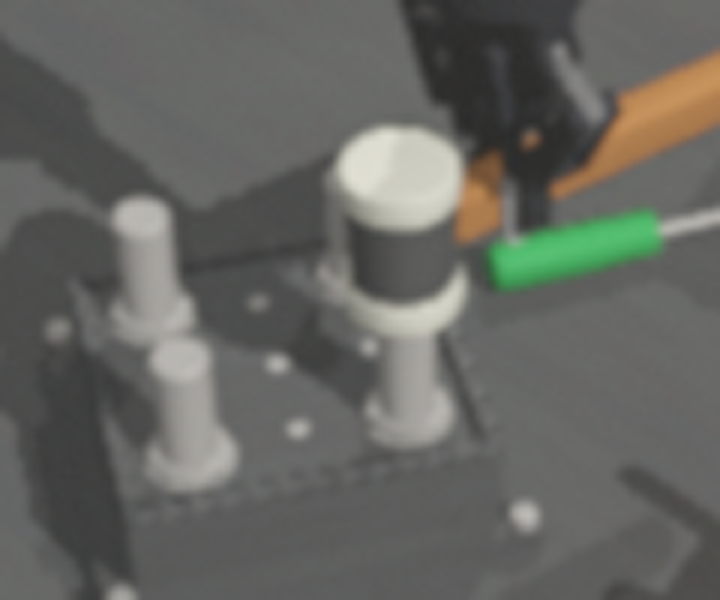

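Emit:
step_arm(
  targets=[
    [0,0,-2,0,0,0],
    [0,0,-2,0,0,0],
    [0,0,-1.5,0,0,0],
    [0,0,-1,0,0,0],
    [0,0,-0.7,0,0,0],
    [0,0,0,0,0,0],
  ],
)

```text
clock: 20.12
tool_pos: [0.5022, 0.0829, 0.1346]
tcp_rot: [[-0.988, 0.152, -0.0], [0.152, 0.988, -0.0], [0.0, -0.0, -1.0]]
wrist_force: [-1.1, 0.3, -0.5]
opening: 0.249
```

Emit:
step_arm(
  targets=[
    [0,0,-0.7,0,0,0],
    [0,0,-0.5,0,0,0],
    [0,0,0,0,0,0],
  ],
)

```text
clock: 20.37
tool_pos: [0.5026, 0.0829, 0.1341]
tcp_rot: [[-0.988, 0.152, 0.001], [0.152, 0.988, 0.0], [-0.001, 0.0, -1.0]]
wrist_force: [-4.6, 0.9, 9.1]
opening: 0.248
```

Emit:
step_arm(
  targets=[
    [0,0,-0.6,0,0,0],
    [0,0,0,0,0,0],
  ],
)

```text
clock: 20.53
tool_pos: [0.5028, 0.0829, 0.1338]
tcp_rot: [[-0.988, 0.152, 0.001], [0.152, 0.988, 0.0], [-0.001, 0.0, -1.0]]
wrist_force: [-5.6, -0.4, 13.1]
opening: 0.249
```

Emit:
step_arm(
  targets=[
    [0,0,-0.4,0,0,0],
    [0,0,0,0,0,0],
  ],
)

```text
clock: 20.7
tool_pos: [0.5028, 0.083, 0.1337]
tcp_rot: [[-0.988, 0.152, 0.001], [0.152, 0.988, 0.0], [-0.001, 0.0, -1.0]]
wrist_force: [-7.0, -0.3, 15.8]
opening: 0.248
```

Emit:
step_arm(
  targets=[
    [0,0,2,0,0,0],
    [0,0,3,0,0,0],
    [0,0,2,0,0,0],
    [0,0,0,0,0,0],
    [0,0,-2,0,0,0],
    [0,0,-2,0,0,0],
    [0,0,-1,0,0,0],
    [0,0,0,0,0,0],
  ],
)

```text
clock: 21.37
tool_pos: [0.5022, 0.0828, 0.1341]
tcp_rot: [[-0.988, 0.152, -0.001], [0.152, 0.988, -0.0], [0.001, -0.0, -1.0]]
wrist_force: [-1.1, -0.3, -0.4]
opening: 0.249
```

Emit:
step_arm(
  targets=[
    [0,0,-0.5,0,0,0],
    [0,0,0,0,0,0],
  ],
)

```text
clock: 21.53
tool_pos: [0.5022, 0.0829, 0.134]
tcp_rot: [[-0.988, 0.152, -0.0], [0.152, 0.988, -0.0], [0.0, -0.0, -1.0]]
wrist_force: [-2.9, -0.9, 4.9]
opening: 0.249
```

Emit:
step_arm(
  targets=[
    [0,0,-0.5,0,0,0],
    [0,0,0,0,0,0],
  ],
)

```text
clock: 21.7
tool_pos: [0.5024, 0.0829, 0.1339]
tcp_rot: [[-0.988, 0.152, 0.0], [0.152, 0.988, 0.0], [-0.0, 0.0, -1.0]]
wrist_force: [-5.1, 0.7, 8.1]
opening: 0.248
```

Emit:
step_arm(
  targets=[
    [0,0,-0.6,0,0,0],
    [0,0,0,0,0,0],
  ],
)

```text
clock: 21.87
tool_pos: [0.5026, 0.0829, 0.1336]
tcp_rot: [[-0.988, 0.152, 0.001], [0.152, 0.988, 0.0], [-0.001, 0.0, -1.0]]
wrist_force: [-5.7, -0.3, 12.1]
opening: 0.25
```

Emit:
step_arm(
  targets=[
    [0,0,-0.5,0,0,0],
    [0,0,0,0,0,0],
  ],
)

```text
clock: 22.03
tool_pos: [0.5027, 0.083, 0.1334]
tcp_rot: [[-0.988, 0.152, 0.001], [0.152, 0.988, 0.0], [-0.001, 0.0, -1.0]]
wrist_force: [-6.1, -0.7, 15.1]
opening: 0.248
```

Emit:
step_arm(
  targets=[
    [0,0,2,0,0,0],
    [0,0,3,0,0,0],
    [0,0,2,0,0,0],
    [0,0,0,0,0,0],
    [0,0,-2,0,0,0],
    [0,0,-2,0,0,0],
    [0,0,-1.2,0,0,0],
    [0,0,0,0,0,0],
  ],
)

```text
clock: 22.7
tool_pos: [0.5022, 0.0829, 0.1338]
tcp_rot: [[-0.988, 0.152, -0.0], [0.152, 0.988, -0.0], [0.0, -0.0, -1.0]]
wrist_force: [-2.0, -1.5, 0.3]
opening: 0.248
```

Emit:
step_arm(
  targets=[
    [0,0,-0.5,0,0,0],
    [0,0,-0.5,0,0,0],
    [0,0,0,0,0,0],
  ],
)

```text
clock: 22.95
tool_pos: [0.5024, 0.0829, 0.1336]
tcp_rot: [[-0.988, 0.152, 0.0], [0.152, 0.988, 0.0], [-0.0, 0.0, -1.0]]
wrist_force: [-4.7, -0.9, 8.4]
opening: 0.247
```

Emit:
step_arm(
  targets=[
    [0,0,-0.5,0,0,0],
    [0,0,-0.3,0,0,0],
    [0,0,0,0,0,0],
  ],
)

```text
clock: 23.2
tool_pos: [0.5026, 0.083, 0.1333]
tcp_rot: [[-0.988, 0.152, 0.001], [0.152, 0.988, 0.0], [-0.001, 0.0, -1.0]]
wrist_force: [-7.2, -0.1, 14.5]
opening: 0.251
```

Emit:
step_arm(
  targets=[
    [0,0,-0.5,0,0,0],
    [0,0,0,0,0,0],
  ],
)

```text
clock: 23.37
tool_pos: [0.5028, 0.083, 0.1331]
tcp_rot: [[-0.988, 0.152, 0.001], [0.152, 0.988, 0.0], [-0.001, 0.0, -1.0]]
wrist_force: [-7.5, -0.4, 17.9]
opening: 0.249
```

Emit:
step_arm(
  targets=[
    [0,0,2,0,0,0],
    [0,0,3,0,0,0],
    [0,0,2,0,0,0],
    [0,0,0,0,0,0],
    [0,0,-2,0,0,0],
    [0,0,-2,0,0,0],
    [0,0,-1.2,0,0,0],
    [0,0,0,0,0,0],
  ],
)

```text
clock: 24.03
tool_pos: [0.5023, 0.0828, 0.1335]
tcp_rot: [[-0.988, 0.152, -0.0], [0.152, 0.988, -0.0], [0.0, -0.0, -1.0]]
wrist_force: [-2.7, -0.7, 2.4]
opening: 0.255
```

Emit:
step_arm(
  targets=[
    [0,0,-0.6,0,0,0],
    [0,0,-0.6,0,0,0],
    [0,0,-0.6,0,0,0],
    [0,0,0,0,0,0],
  ],
)

```text
clock: 24.37
tool_pos: [0.5027, 0.083, 0.133]
tcp_rot: [[-0.988, 0.152, 0.001], [0.152, 0.988, 0.0], [-0.001, 0.0, -1.0]]
wrist_force: [-7.0, -0.2, 16.8]
opening: 0.252
```

Emit:
step_arm(
  targets=[
    [0,0,2,0,0,0],
    [0,0,3,0,0,0],
    [0,0,2,0,0,0],
    [0,0,0,0,0,0],
    [0,0,-2,0,0,0],
    [0,0,-2,0,0,0],
    [0,0,-1.2,0,0,0],
    [0,0,-0.6,0,0,0],
    [0,0,-0.6,0,0,0],
    [0,0,-0.6,0,0,0],
    [0,0,0,0,0,0],
  ],
)

```text
clock: 25.28
tool_pos: [0.5026, 0.083, 0.1329]
tcp_rot: [[-0.988, 0.152, 0.001], [0.152, 0.988, 0.0], [-0.001, 0.0, -1.0]]
wrist_force: [-7.7, -1.0, 15.0]
opening: 0.251
```

Emit:
step_arm(
  targets=[
    [0,0,-0.4,0,0,0],
    [0,0,0,0,0,0],
  ],
)

```text
clock: 25.45
tool_pos: [0.5027, 0.083, 0.1328]
tcp_rot: [[-0.988, 0.152, 0.001], [0.152, 0.988, 0.0], [-0.001, 0.0, -1.0]]
wrist_force: [-8.1, -0.6, 19.6]
opening: 0.251
```

Emit:
step_arm(
  targets=[
    [0,0,2,0,0,0],
    [0,0,3,0,0,0],
    [0,0,2,0,0,0],
    [0,0,0,0,0,0],
    [0,0,-2,0,0,0],
    [0,0,-2,0,0,0],
    [0,0,-1.2,0,0,0],
    [0,0,-0.6,0,0,0],
    [0,0,-0.6,0,0,0],
    [0,0,-0.6,0,0,0],
    [0,0,0,0,0,0],
  ],
)

```text
clock: 26.37
tool_pos: [0.5027, 0.083, 0.1326]
tcp_rot: [[-0.988, 0.152, 0.001], [0.152, 0.988, 0.0], [-0.001, 0.0, -1.0]]
wrist_force: [-7.1, -0.0, 17.4]
opening: 0.249
```

Emit:
step_arm(
  targets=[
    [0,0,2,0,0,0],
    [0,0,3,0,0,0],
    [0,0,3,0,0,0],
    [0,0,3,0,0,0],
    [0,0,2,0,0,0],
    [0,0,0,0,0,0],
    [0,0,0,0,0,0],
  ],
)

```text
clock: 26.95
tool_pos: [0.5024, 0.0829, 0.1443]
tcp_rot: [[-0.988, 0.152, 0.0], [0.152, 0.988, 0.0], [-0.0, 0.0, -1.0]]
wrist_force: [0.1, -0.4, -2.7]
opening: 0.248
```

```bash
python3 - <<'E'
from h import *
s=sensors.state(); print(s['clock'],s['tool_pos'],s['wrist_force'].round(2))
im=grab_frame('scene');save('pics/s13.png',cv2.resize(im[160:260,180:300],None,fx=6,fy=6,interpolation=2))
im=grab_frame('wrist');save('pics/w13.png',im)
E
```

```text
26.95 [0.50235599 0.08286673 0.14427224] [ 0.05 -0.41 -2.7 ]
```

View pics/s13.png

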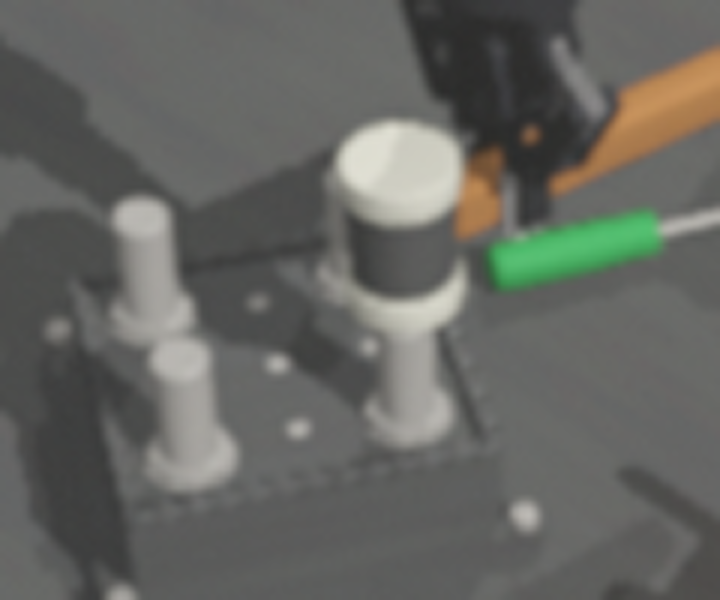

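View pics/w13.png

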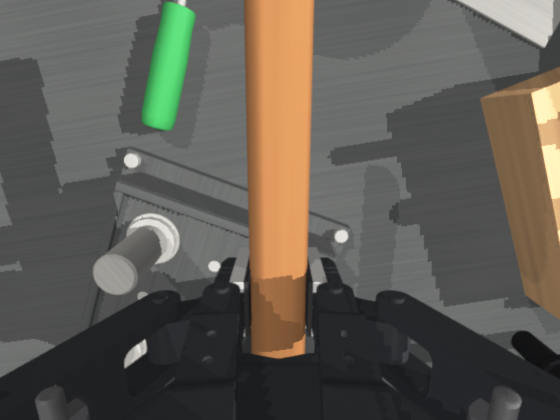

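The handle looks the same in the grip as at pick-up, so the mallet has not tilted. I'll check the contact height for the pin's present level.

Emit:
step_arm(
  targets=[
    [0,0,-3,0,0,0],
    [0,0,-3,0,0,0],
    [0,0,-3,0,0,0],
    [0,0,-1,0,0,0],
    [0,0,-0.5,0,0,0],
    [0,0,0,0,0,0],
  ],
)

```text
clock: 27.55
tool_pos: [0.5022, 0.0828, 0.1335]
tcp_rot: [[-0.988, 0.152, -0.0], [0.152, 0.988, -0.0], [0.0, -0.0, -1.0]]
wrist_force: [0.6, -0.3, -3.1]
opening: 0.249
```

Emit:
step_arm(
  targets=[
    [0,0,-0.3,0,0,0],
    [0,0,0,0,0,0],
  ],
)

```text
clock: 27.72
tool_pos: [0.5024, 0.0828, 0.1336]
tcp_rot: [[-0.988, 0.152, 0.0], [0.152, 0.988, 0.0], [-0.0, 0.0, -1.0]]
wrist_force: [0.6, -0.1, -3.7]
opening: 0.248
```

Emit:
step_arm(
  targets=[
    [0,0,-0.3,0,0,0],
    [0,0,0,0,0,0],
  ],
)

```text
clock: 27.88
tool_pos: [0.5024, 0.0828, 0.1332]
tcp_rot: [[-0.988, 0.152, 0.0], [0.152, 0.988, 0.0], [-0.0, 0.0, -1.0]]
wrist_force: [0.8, -0.4, -4.3]
opening: 0.25
```

Emit:
step_arm(
  targets=[
    [0,0,-0.3,0,0,0],
    [0,0,0,0,0,0],
  ],
)

```text
clock: 28.05
tool_pos: [0.5024, 0.0829, 0.1331]
tcp_rot: [[-0.988, 0.152, 0.0], [0.152, 0.988, 0.0], [-0.0, 0.0, -1.0]]
wrist_force: [-1.5, -0.5, 0.6]
opening: 0.25
```

Emit:
step_arm(
  targets=[
    [0,0,-0.6,0,0,0],
    [0,0,-0.6,0,0,0],
    [0,0,-0.5,0,0,0],
    [0,0,0,0,0,0],
  ],
)

```text
clock: 28.38
tool_pos: [0.5027, 0.083, 0.1326]
tcp_rot: [[-0.988, 0.152, 0.001], [0.152, 0.988, 0.0], [-0.001, 0.0, -1.0]]
wrist_force: [-7.5, -0.1, 15.0]
opening: 0.249
```

Emit:
step_arm(
  targets=[
    [0,0,-0.3,0,0,0],
    [0,0,0,0,0,0],
  ],
)

```text
clock: 28.55
tool_pos: [0.5027, 0.083, 0.1325]
tcp_rot: [[-0.988, 0.152, 0.001], [0.152, 0.988, 0.0], [-0.001, 0.0, -1.0]]
wrist_force: [-8.0, -1.0, 18.2]
opening: 0.245
```

Emit:
step_arm(
  targets=[
    [0,0,2,0,0,0],
    [0,0,3,0,0,0],
    [0,0,2,0,0,0],
    [0,0,0,0,0,0],
    [0,0,-2,0,0,0],
    [0,0,-2,0,0,0],
    [0,0,-1.2,0,0,0],
    [0,0,-0.6,0,0,0],
    [0,0,-0.6,0,0,0],
    [0,0,-0.6,0,0,0],
    [0,0,0,0,0,0],
  ],
)

```text
clock: 29.47
tool_pos: [0.5024, 0.083, 0.1322]
tcp_rot: [[-0.988, 0.152, 0.0], [0.152, 0.988, 0.0], [-0.0, 0.0, -1.0]]
wrist_force: [-8.5, -0.5, 20.2]
opening: 0.251
```

Loaded depth now shows about 3.8 mm of drive. I'll lift clear and compare heights.

Emit:
step_arm(
  targets=[
    [0,0,3,0,0,0],
    [0,0,8,0,0,0],
    [0,0,15,0,0,0],
    [0,0,15,0,0,0],
    [-15,5,15,0,0,0],
    [-25,10,0,0,0,0],
    [-25,10,0,0,0,0],
    [-20,5,0,0,0,0],
    [0,0,0,0,0,0],
    [0,0,0,0,0,0],
  ],
)

```text
clock: 30.3
tool_pos: [0.4166, 0.113, 0.1871]
tcp_rot: [[-0.989, 0.151, 0.0], [0.151, 0.989, -0.0], [-0.0, -0.0, -1.0]]
wrist_force: [0.9, -0.6, -3.3]
opening: 0.251
```

```bash
python3 - <<'E'
from h import *
s=sensors.state(); print(s['clock'],s['tool_pos'],s['wrist_force'].round(2))
im=np.mean([grab_frame('scene').astype(float) for _ in range(3)],0).astype(np.uint8);save('pics/s14r.png',im);save('pics/s14.png',cv2.resize(im[180:260,185:275],None,fx=7,fy=7,interpolation=2))
im=grab_frame('top');save('pics/t14.png',cv2.resize(im[130:240,250:360],None,fx=5,fy=5,interpolation=2))
E
```

```text
30.3 [0.41664933 0.11302506 0.18706629] [ 0.92 -0.6  -3.31]
```

View pics/s14.png

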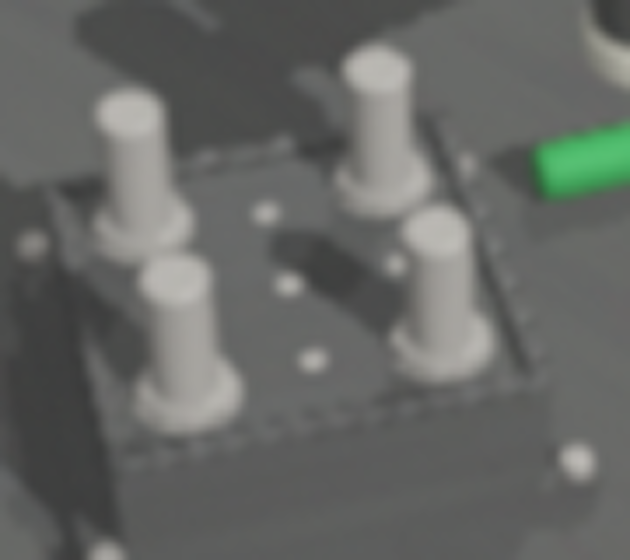

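View pics/t14.png

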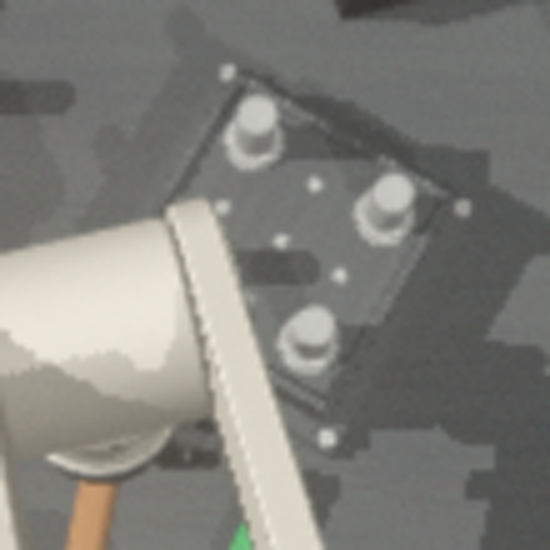

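```bash
python3 - <<'E'
from h import *
c=cam('scene');im=cv2.imread('pics/s14r.png');g=cv2.cvtColor(im,cv2.COLOR_BGR2GRAY)
G=cv2.resize(g[180:260,185:275],None,fx=8,fy=8,interpolation=cv2.INTER_CUBIC)
A={}
for n,(x,y) in dict(opp=(130,115),f3=(378,70),f2=(176,280),new=(437,230)).items():
    x=int(x*8/7);y=int(y*8/7);w=G[y-40:y+40,x-48:x+48]
    pk=np.percentile(w,98); 
    for th in (.88,.92):
        m=(w>pk*th).astype(np.uint8);k=max(cv2.findContours(m,0,1)[0],key=cv2.contourArea);b=cv2.boundingRect(k)
        # top-edge row: subpixel crossing along central column
        e=cv2.fitEllipse(k); 
        A.setdefault(n,[]).append(((e[0][0]+x-48+.5)/8+185-.5,(e[0][1]+y-40+.5)/8+180-.5)); print(n,th,b,np.round(e[1],1),np.round(A[n][-1],2))
    col=G[y-60:y+10,x-8:x+8].mean(1); mid=(col.min()+col.max())/2; i=np.argmax(col>mid);print('  top edge',(i+y-60)/8+180)
E
```

```text
opp 0.88 (16, 18, 65, 62) [52.3 72.8] [203.5  196.61]
opp 0.92 (19, 20, 60, 46) [44.3 61.1] [203.28 196.18]
  top edge 192.625
f3 0.88 (16, 18, 66, 62) [51.3 70.5] [238.98 190.29]
f3 0.92 (19, 20, 60, 47) [43.2 60.6] [238.78 189.92]
  top edge 186.375
f2 0.88 (8, 0, 75, 80) [57.5 89.6] [209.52 219.35]
f2 0.92 (16, 15, 65, 54) [51.3 65.9] [209.77 219.61]
  top edge 212.5
new 0.88 (15, 17, 67, 63) [53.1 73.8] [247.3  213.19]
new 0.92 (17, 20, 63, 52) [47.1 64. ] [247.18 212.94]
  top edge 209.5
```

```bash
python3 - <<'E'
from h import *
c=cam('scene')
o,f3,f2,nw=[(203.28,196.18),(238.78,189.92),(209.77,219.61),(247.18,212.94)]
P=[onz(c,q,.114) for q in (o,f3,f2)]; print(np.array(P).round(4), [np.linalg.norm(P[i]-P[0])*1e3 for i in (1,2)])
N=P[1]+P[2]-P[0]; 
for dz in (0,.001,.003): print(dz,proj(c,N+[0,0,dz]).round(2),'obs',nw)
E
```

```text
[[ 0.5973 -0.0572  0.114 ]
 [ 0.5102 -0.0083  0.114 ]
 [ 0.6456  0.0293  0.114 ]] [np.float64(99.89545885549722), np.float64(99.0597523032784)]
0 [[247.39 212.51]] obs (247.18, 212.94)
0.001 [[247.38 212.23]] obs (247.18, 212.94)
0.003 [[247.36 211.66]] obs (247.18, 212.94)
```

Scene check: projecting the three fitted tops predicts the fourth at row 212.5. It shows at 212.9, so the new pin is level or a shade low, which agrees with the contact heights (136.6 down to below 133). All three readings put it home. Next I'll carry the mallet back to its own spot.

Emit:
step_arm(
  targets=[
    [3,-15,0,0,0,0],
    [5,-25,0,0,0,0],
    [6,-30,0,0,0,0],
    [6,-30,0,0,0,0],
    [6,-30,0,0,0,0],
    [6,-30,0,0,0,0],
    [6,-30,0,0,0,0],
    [6,-30,0,0,0,0],
    [6,-30,0,0,0,0],
    [6,-30,0,0,0,0],
    [6,-30,0,0,0,0],
    [6,-30,0,0,0,0],
    [5,-30,0,0,0,0],
    [4,-24,0,0,0,0],
    [2,-15,0,0,0,0],
    [0,0,0,0,0,0],
  ],
)

```text
clock: 31.83
tool_pos: [0.4969, -0.2994, 0.1865]
tcp_rot: [[-0.988, 0.154, 0.0], [0.154, 0.988, -0.001], [-0.001, -0.001, -1.0]]
wrist_force: [0.4, 0.5, -2.4]
opening: 0.251
```

Emit:
step_arm(
  targets=[
    [0,0,-10,0,0,0],
    [0,0,-20,0,0,0],
    [0,0,-25,0,0,0],
    [0,0,-25,0,0,0],
    [0,0,-25,0,0,0],
    [0,0,-20,0,0,0],
    [0,0,-15,0,0,0],
    [0,0,-10,0,0,0],
    [0,0,-5,0,0,0],
    [0,0,-5,0,0,0],
    [0,0,0,0,0,0],
    [0,0,0,0,0,0],
  ],
)

```text
clock: 32.83
tool_pos: [0.4967, -0.2962, 0.0274]
tcp_rot: [[-0.988, 0.152, 0.001], [0.152, 0.988, -0.0], [-0.001, -0.0, -1.0]]
wrist_force: [0.7, -0.1, -4.0]
opening: 0.249
```

Emit:
step_arm(
  targets=[
    [0,0,-2,0,0,0],
    [0,0,-2,0,0,0],
    [0,0,-1.5,0,0,0],
    [0,0,-1,0,0,0],
    [0,0,0,0,0,0],
  ],
)

```text
clock: 33.25
tool_pos: [0.4962, -0.2962, 0.0203]
tcp_rot: [[-0.988, 0.152, -0.0], [0.152, 0.988, 0.0], [0.0, 0.0, -1.0]]
wrist_force: [-0.3, 0.1, -3.1]
opening: 0.251
```

Emit:
step_arm(
  targets=[
    [0,0,-0.5,0,0,0],
    [0,0,-0.5,0,0,0],
    [0,0,0,0,0,0],
  ],
)

```text
clock: 33.5
tool_pos: [0.4964, -0.2962, 0.0197]
tcp_rot: [[-0.988, 0.152, 0.0], [0.152, 0.988, -0.0], [-0.0, -0.0, -1.0]]
wrist_force: [-0.9, 0.4, 1.8]
opening: 0.248
```

The mallet face is on the bench (load reversed, +1.8 N). Releasing.

Emit:
step_arm(
  targets=[
    [0,0,0,0,0,0],
    [0,0,0,0,0,0],
    [0,0,0,0,0,0],
    [0,0,0,0,0,0],
    [0,0,0,0,0,0],
  ],
  hand=70,
)

```text
clock: 33.92
tool_pos: [0.4964, -0.2962, 0.0194]
tcp_rot: [[-0.988, 0.152, 0.0], [0.152, 0.988, -0.0], [-0.0, -0.0, -1.0]]
wrist_force: [0.1, 0.4, 0.3]
opening: 0.819
```

Emit:
step_arm(
  targets=[
    [0,0,5,0,0,0],
    [0,0,10,0,0,0],
    [0,0,20,0,0,0],
    [0,0,30,0,0,0],
    [0,0,30,0,0,0],
    [0,0,30,0,0,0],
    [0,0,30,0,0,0],
    [-10,0,30,0,0,0],
    [-20,0,20,0,0,0],
    [-20,0,0,0,0,0],
    [-20,0,0,0,0,0],
    [0,0,0,0,0,0],
    [0,0,0,0,0,0],
  ],
)

```text
clock: 35.0
tool_pos: [0.4258, -0.2963, 0.2256]
tcp_rot: [[-0.988, 0.153, 0.001], [0.153, 0.988, -0.001], [-0.001, -0.001, -1.0]]
wrist_force: [0.1, -0.1, -0.0]
opening: 0.819
```

```bash
python3 - <<'E'
from h import *
s=sensors.state(); print(s['clock'],s['tool_pos'],s['wrist_force'].round(2))
save('pics/s15.png',grab_frame('scene'));save('pics/t15.png',grab_frame('top'))
E
```

```text
35.0 [ 0.42581961 -0.29626004  0.22555834] [ 0.12 -0.06 -0.05]
```

View pics/s15.png

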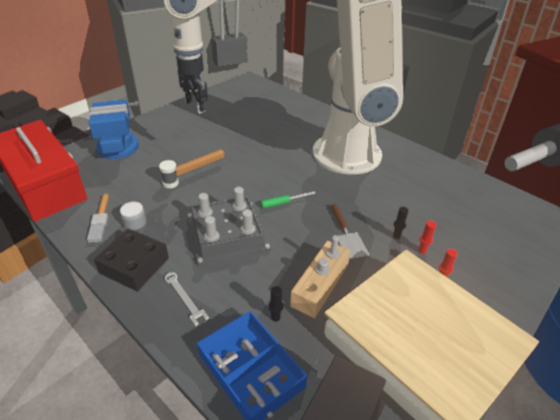

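View pics/t15.png

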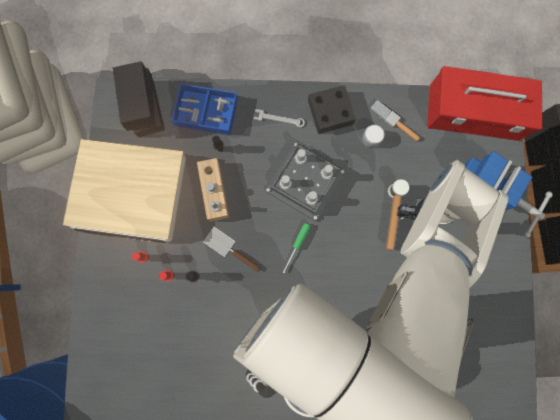

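Final views: the four pins stand alike in the mould, with the new one at top (285,182). The mallet stands upright at (400,188), the short and thin pins are still in the rack, and the arm is clear with zero wrist force.

```bash
python3 -c "
from rig import env
print(env.sign_off())"
```

```text
the job is handed in; nothing more can be done
None
```

The matching core pin is in the empty bush, driven home and level with its neighbours or slightly lower. The job was handed in at about 35 s; the hand-in gives no verdict.

- **Pin:** I took the tall 26 mm pin from the rack and set it in the bush with about 7 N, a little over the 4 to 5 N advised. When released it stood upright on its own.
- **Taps:** I gave nine separate slow mallet taps. The first peaked at about 11 N and the rest at 18 to 23 N, so the last few went slightly over the 16 to 20 N advised; all stayed under 30 N.
- **Mallet and rack:** The mallet is back upright on its original spot. The short and thin pins are still in the rack, and the arm is clear with no force on the wrist.

**Last checks:**
- **Drive depth:** Mallet contact dropped from 136.6 to 133.2 mm. Two more taps took it to an estimated 132.8 mm, about 3.8 mm in total. Depending on where the pin first stood, pin_grip is now about 33.5 to 34.7 mm above the socket, under the 35.0 mm limit.
- **Scene camera:** The new pin's top shows 0.4 pixel below the plane of the three fitted pins. That is level or up to about 1 mm low, within measuring error.
- **What I could not settle:** The two checks agree the pin is home, but not on whether the collar is just clear of the face or touching it. I did not test the taper lock by pulling on the pin.

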